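# Fit a retaining ring to the grooved shaft with lock-ring pliers

## Robot

A 7-joint arm with a two-finger parallel gripper is mounted at the origin on the work surface. World frame = base frame: x ahead of the robot, y to its left, z up, the work surface at z = 0. Lengths are in m, angles in rad, forces in N, time in s.
With the tool pointing down it reaches from about 0.4 to 0.85 m from the base axis. Payload 4.5 kg.
Tool frame: the origin (TCP) lies where the fingers leave the gripper's body, on its centre line; the fingertips stand 64 mm ahead of it and the grasp point (between the pads) lies 45 mm ahead of it; z points along the fingers, y is the direction in which the jaws open and shut (so a half turn about z gives the same grasp; the last joint's range is limited). The gripper opens to 88 mm and grips with 3 to 60 N. Pads are 18 mm wide; open, the fingers measure 123 mm over their backs; the gripper's body (75 mm by 187 mm) begins 45 mm behind the grasp point.
Start: joints at [-1.081, 0.689, -0.195, 1.565, 0.157, 0.902, -0.215], TCP at [0.275, 0.561, 0.303] pointing down, gripper open.
Joint ranges: [-3.01, 3.01], [-0.46, 2.08], [-1.47, 1.51], [0.13, 2.56], [-1, 4.14], [0.04, 2.09], [-2.66, 2.66]. Speed limits (rad/s): [2.57, 2.57, 3.14, 3.14, 3.14, 3.14, 3.14].

## Interface

Orientations are given as a unit quaternion [x, y, z, w].
In Python, from plant import monitor, snapshot, workorder, finder gives the robot as it stands.
- The arm moves only by the tool carry_out, never from a script. Its argument "motion" is one flat list of numbers, 6 for each row, row after row: the shift along the tool's x, y, z in cm, then the turn, a rotation vector about the tool's x, y, z in rad. In form: [x, y, z, rx, ry, rz, x, y, z, rx, ry, rz, ...]. A call has 1 to 8 rows; each row shifts and turns the commanded pose from where the row before left it, along the tool's axes as they then stand; what a row does not reach is not made up. A row lasts 1/8 s, in which the tool goes at most 62.5 mm and 10.7 degrees, less where a joint would pass 70% of its speed; a pose out of reach is approached as far as the arm can. A call with a gripper value outside its range is refused whole. "hand" is the finger opening in cm, from 0 to 8.81, set as the call begins (left out, the last holds). The fingers move at their own pace and stop on an object; "grip_force" is the grip in N (left out, the last holds). Time passes only in rows, so rows that do not move let the fingers close. It gives the time, the measured TCP pose, the force and the opening at its end, in the units of the state.
- monitor.get_state(): the state, without advancing time (a new reading comes with each control period).
- snapshot(name): name is "side" or "top"; returns a dict with "frame" (480x640x3 uint8, red, green, blue), "range_z" (480x640 float32, m along the optical axis (not along the pixel's ray), 0 where there is no reading), "fx", "fy", "cx", "cy" (pixels), "rvec" (rotation vector, rad) and "tvec" (3), from world to camera coordinates, as OpenCV has them. Camera axes: x right, y down, z forward; pixel columns grow to the right and rows downward; lengths in m; the calibration is good to about 2 mm. A picture is of the moment at which its call begins.
- workorder.finish_job(): hands the job in, once; it reports no verdict.
Trained networks look in a picture, given as the dict that the camera call returned (one of the last four; its "shot" number tells which), for a name from the list of things; names that differ only in an ending like _2 or _b are one class to them, and where a whole thing is asked for, a point or a joint stands for the part that bears it (a point fixed in the world has none). Each returns a list of dicts, best first, with "p" (0 to 1); they miss things now and then, are a little off and sometimes report something else, mostly with a low value. They report only what shows in the picture. A call takes as long as a camera call. They do not tell look-alikes from the thing itself.
- finder.masks_of(picture, thing): "pixels" (480x640 bool, what is visible of it) and "extent" ([left, top, right, bottom] in pixels, round what is visible of it).
The state is a dict: "clock": time; "q": joint angles; "qd": joint speeds; "joint_torque": joint torques, N m; "tool_pos": TCP position; "eef_rot": TCP orientation; "contact_force": force on the tool from outside, world axes, zero at the start; "moment": the same for the moment, N m; "opening": opening from 0.0 (shut) to 1.0 (fully open).
Only numpy, scipy, OpenCV 4.12 (cv2) and the standard library are available. Lean on these libraries where they do the work, as an engineer would, in place of code of your own. Each camera call takes 0.05 s, during which the arm holds its last target. There are 200 camera calls.

## Task

The retaining ring lies ready with the tips of the lock-ring pliers between its two lugs. Pick the pliers up from their rest by the handles and squeeze the handles fully so that the tips spread the ring, then slide the spread ring down over the drive shaft that has the groove, not the plain shaft. At the height of the groove ease the handles, without letting go of the pliers, so that the ring springs shut in the groove; then lift the pliers straight out and lay them back on their rest where they lay.

Things in the scene. Friction and masses are not known exactly. Their poses are not given: they have to be found in the camera images.
- pliers: Lock-ring pliers, 250 mm, dark steel, grey grips, level on black blocks of a grey rest. Origin: pivot, 41 mm up; x to the tips, z up (frame on left lever, turns 0.28 as it is squeezed). Grip from above 70 mm behind pivot: bars 22 mm tall, 65 mm over both relaxed (spring 9 N), 28 mm at the stop (15 N); 35 mm below is the base. Eased to 56-63 mm they free the ring yet stay held; past 65 they drop.
- ring: Steel horseshoe ring of two spring-hinged halves, 90 x 48 x 6 mm, 30 g, flat, in line ahead of the pliers, tips between its lugs. Origin: inside it, mid-thickness, 168 mm ahead of the pivot; x to the hinge; frame on left half. Spread, it rides level at the pliers' mid-height; the middle of its opening is then 160 mm ahead of the pivot on the pliers' axis, 6 mm wider all round than the shaft.
- ring_arm (a joint): Angle between the ring's halves, rad: 0 shut, about 0.6 spread by pliers squeezed to their stop (a 20 to 60 N grip does it); springs shut when the pliers are eased. Then the tips stand clear between the lugs and lift straight up and out.
- spindle: Grooved drive unit, fixed: grey housing 100 x 100 x 44 mm, black pulley (72 mm across, top 74 mm up), steel shaft. Groove 30 mm across, 74 to 96 mm above the bench; over it the head, 40 mm across, tapering to the top at 114 mm. Origin: on the shaft axis at bench height, z up. Ease with the ring about 86 mm up, from any direction; it drops onto the pulley. The other unit's shaft has no groove.
Not all that is in view belongs to the job. Leave any blue, orange or turquoise look-alike of the spindle alone.

How it is judged:
On the way, in this order (a step that is already met when the one before it is completed fails the run):
1. the pliers hold the ring spread, lifted clear of the rest (value of joint ring_arm above 0.35 rad and contact force between pliers and ring above 0.3 N and height (world z) of ring above 0.07 m), for 0.2 s.
2. the ring, held spread by the pliers, surrounds the grooved shaft at the height of the groove (value of joint ring_arm above 0.25 rad and contact force between pliers and ring above 0.2 N and horizontal distance between ring and spindle below 0.03 m and z of ring in the frame of spindle between 0.071 and 0.095 m), for 0.1 s.
At the end, for the whole second after the job is handed in: The ring is shut (under 0.15 rad) in the groove: its origin within 20 mm of the grooved shaft's axis, mid-plane 71 to 95 mm above the bench, tilted under 17 degrees, at rest; the pliers lie still within 30 mm of where they began, level within 10 degrees (horizontal distance between ring and spindle below 0.02 m and z of ring in the frame of spindle between 0.071 and 0.095 m and angle between ring's own z axis and vertical below 0.3 rad and value of joint ring_arm below 0.15 rad and linear speed of each of ring, pliers below 0.02 m/s and distance of pliers from where it was at the start of the episode below 0.03 m and angle between pliers's own z axis and vertical below 0.18 rad); the robot touches nothing.
It also fails if it takes over 51 s, if anything falls off the work surface, if the arm or the gripper's body presses on something with over 40 N, if the wrist force passes 120 N, or if a joint passes its speed limit or range.

## Working session

There is one attempt and no reset: what is moved stays moved. The work goes in short steps, Python scripts to look and compute and a tool call to move; the robot and the scene stay as the last step left them, time stands still between calls to the robot, and variables do not carry over. Pictures are saved under pics/ and viewed, about 8 in all and at most 12, crops included, and the job is handed in when it is done.

Besides the shell and the picture viewer there is one more tool, called after "Request:" by a JSON object that holds its "name" and its "arguments". carry_out: Moves the arm, as the interface text tells. Its arguments: {"type":"object","properties":{"motion":{"type":"array"},"hand":{"type":"number"},"grip_force":{"type":"number"}},"required":["motion"]}

```bash
mkdir -p pics; cat > h.py <<'E'
import numpy as np, cv2
from plant import monitor, snapshot, workorder, finder
from scipy.spatial.transform import Rotation as R
def cloud(p):
    z=p["range_z"]; v,u=np.mgrid[0:480,0:640]
    c=np.stack([(u-p["cx"])/p["fx"]*z,(v-p["cy"])/p["fy"]*z,z],-1)
    Rm=cv2.Rodrigues(np.array(p["rvec"],float))[0]
    w=(c-np.array(p["tvec"]).ravel())@Rm
    w[z==0]=np.nan
    return w
def save(p,n): cv2.imwrite("pics/"+n,p["frame"][:,:,::-1])
E
python3 - <<'E'
from h import *
s=monitor.get_state();print({k:np.round(v,3) for k,v in s.items()})
for n in ["top","side"]:
    p=snapshot(n);save(p,n+".png");w=cloud(p);np.save(n+".npy",w)
    for t in ["pliers","ring","spindle"]:
        for m in finder.masks_of(p,t)[:4]:
            q=w[m["pixels"]];q=q[~np.isnan(q[:,0])]
            print(n,t,round(m["p"],2),m["extent"],np.round(np.median(q,0),3),np.round(q.min(0),3),np.round(q.max(0),3)) if len(q) else print(n,t,m["p"],m["extent"])
E
```

```text
{'clock': np.float64(0.0), 'q': array([-1.081,  0.69 , -0.194,  1.566,  0.157,  0.903, -0.215]), 'qd': array([-0.002,  0.   , -0.002, -0.001,  0.001,  0.001,  0.001]), 'joint_torque': array([-0.0000e+00, -5.2756e+01, -1.2670e+00, -1.5343e+01, -5.3000e-02,
        6.0000e-03,  0.0000e+00]), 'tool_pos': array([0.275, 0.561, 0.302]), 'eef_rot': array([ 0.226,  0.974, -0.001, -0.   ]), 'contact_force': array([0.492, 0.247, 0.215]), 'moment': array([-0.016,  0.007, -0.02 ]), 'opening': np.float64(0.999)}
top pliers 0.73 [439.3, 262.5, 500.4, 365.8] [ 0.433 -0.293  0.047] [ 0.329 -0.364  0.002] [ 0.561 -0.213  0.057]
top ring 0.62 [485.7, 237.4, 515.9, 274.3] [ 0.596 -0.363  0.042] [ 0.539 -0.39   0.034] [ 0.629 -0.319  0.049]
top spindle 0.93 [246.8, 222.5, 306.7, 276.6] [0.582 0.157 0.046] [ 0.521  0.096 -0.005] [0.648 0.227 0.118]
top spindle 0.92 [206.8, 133.4, 257.6, 187.1] [0.786 0.262 0.046] [0.738 0.213 0.004] [0.854 0.327 0.118]
top spindle 0.89 [94.0, 230.1, 155.9, 287.3] [0.557 0.502 0.046] [0.494 0.447 0.001] [0.622 0.595 0.119]
top spindle 0.63 [165.9, 213.9, 222.2, 263.3] [0.605 0.339 0.047] [ 0.548  0.288 -0.005] [0.669 0.412 0.119]
side pliers 0.62 [339.3, 178.4, 422.6, 206.4] [ 0.406 -0.288  0.044] [ 0.312 -0.443 -0.001] [ 0.562 -0.209  0.056]
side pliers 0.41 [320.1, 173.4, 343.9, 187.4] [ 0.599 -0.371  0.043] [ 0.557 -0.496 -0.001] [ 0.627 -0.319  0.048]
side spindle 0.88 [278.8, 401.1, 373.6, 479.8] [0.559 0.535 0.046] [ 0.491  0.416 -0.001] [0.631 0.575 0.117]
side spindle 0.78 [290.1, 256.1, 354.9, 320.3] [0.585 0.186 0.045] [ 0.519  0.031 -0.001] [0.653 0.231 0.116]
side spindle 0.71 [263.5, 317.4, 341.0, 398.4] [0.607 0.376 0.045] [ 0.545  0.213 -0.002] [0.683 0.416 0.116]
side spindle 0.71 [175.3, 283.4, 244.6, 357.2] [0.787 0.297 0.045] [ 0.738  0.118 -0.002] [0.871 0.332 0.117]
```

View pics/top.png

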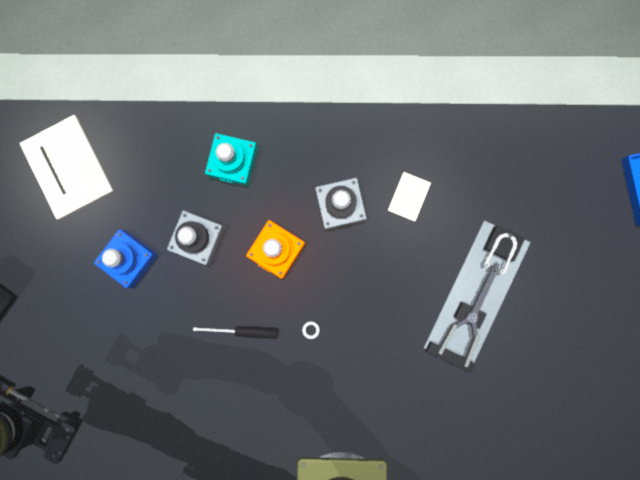

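View pics/side.png

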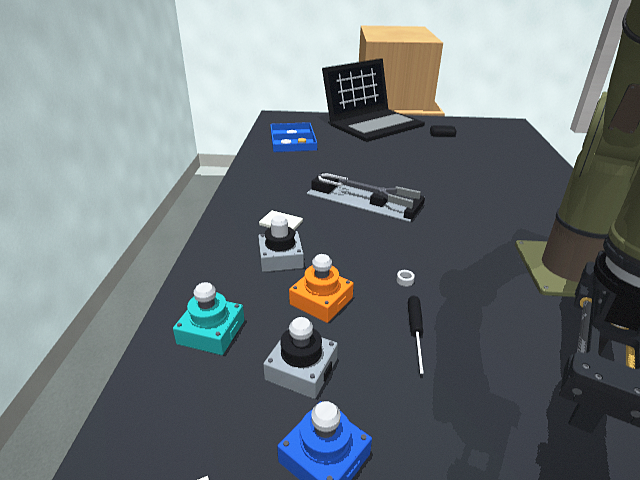

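```bash
python3 - <<'E'
from h import *
t=cv2.imread("pics/top.png");s=cv2.imread("pics/side.png")
a=cv2.resize(s[250:480,170:390],None,fx=2.6,fy=2.6,interpolation=3)
cv2.imwrite("pics/c1.png",a)
b=cv2.resize(t[220:390,420:540],None,fx=3.5,fy=3.5,interpolation=3)
cv2.imwrite("pics/c2.png",b)
E
```

```text
(no output)
```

View pics/c1.png

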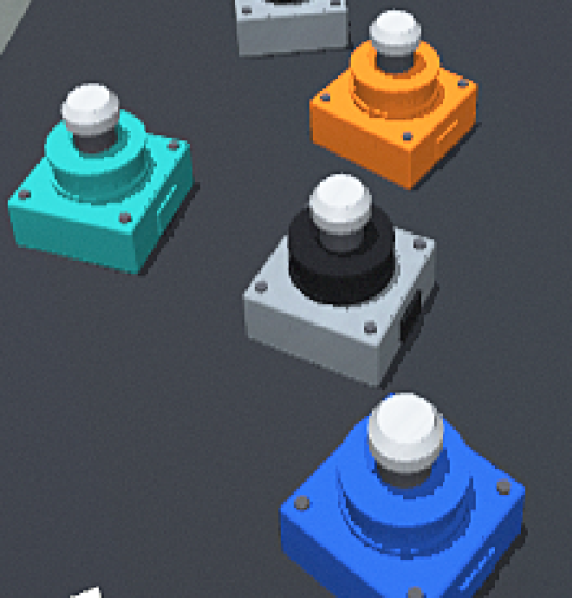

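View pics/c2.png

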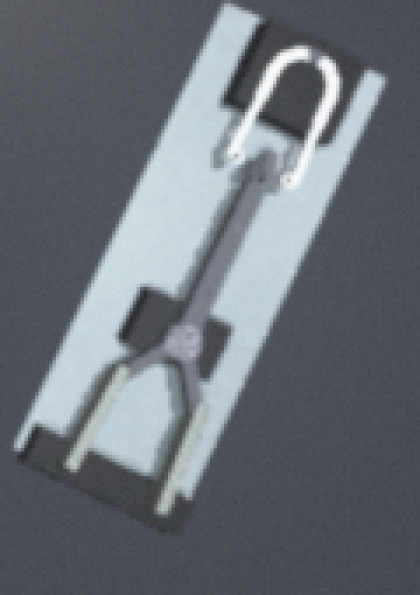

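The top view shows the grey rest with pliers and ring at (475,300). Spindle candidates in the top view:
- grey (190,237)
- grey (341,203)
- blue (112,258), orange (272,248) and turquoise (225,152) look-alikes

In the side crop, the near grey unit (side pixel 301,355) has a dark, narrower neck under its head, so it is the grooved one. The far grey unit (280,235) has a straight shaft.

```bash
python3 - <<'E'
from h import *
for n in ["top","side"]:
    w=np.load(n+".npy").reshape(-1,3)
    def sel(x0,x1,y0,y1,z0,z1):
        return w[(w[:,0]>x0)&(w[:,0]<x1)&(w[:,1]>y0)&(w[:,1]<y1)&(w[:,2]>z0)&(w[:,2]<z1)]
    for nm,b in dict(groove=(.54,.69,.27,.43),plain=(.63,.8,-.1,.08)).items():
        for z in [(.108,.125),(.098,.108),(.076,.094),(.06,.076),(.040,.048)]:
            q=sel(*b,*z)
            if len(q)>3: print(n,nm,z,len(q),np.round(cv2.minEnclosingCircle(q[:,:2].astype(np.float32))[0],3),np.round(np.ptp(q,axis=0)[:2],3))
w=np.load("top.npy").reshape(-1,3)
B=(w[:,0]>.25)&(w[:,0]<.7)&(w[:,1]>-.5)&(w[:,1]<-.15)
q=w[B&(w[:,2]>.003)]
r=cv2.minAreaRect(q[:,:2].astype(np.float32));print("rest",r, np.percentile(q[:,2],[5,50,90,99]))
c=np.array(r[0]);
for lo,hi in [(.03,.04),(.04,.047),(.047,.06)]:
    k=q[(q[:,2]>lo)&(q[:,2]<hi)];print(lo,len(k))
# pliers axis coordinates about the rest
L=cv2.boxPoints(r);e=[L[1]-L[0],L[2]-L[1]];e=max(e,key=np.linalg.norm);e=e/np.linalg.norm(e);e=e*np.sign(e[0])
print("yaw deg",np.degrees(np.arctan2(e[1],e[0])));n_=np.array([-e[1],e[0]])
d=q[:,:2]-c;a=d@e;l=d@n_;hi=q[:,2]>.0365
for s in np.arange(-.17,.18,.02):
    m=hi&(abs(a-s)<.01)
    if m.any(): print(round(s,2),m.sum(),"lat",np.round([l[m].min(),l[m].max()],3),"z",np.round(q[m,2].max(),3), "lat z>.044",np.round(np.ptp(l[m&(q[:,2]>.044)]) if (m&(q[:,2]>.044)).any() else 0,3), np.round((l[m].min()+l[m].max())/2,4))
E
```

```text
top groove (0.108, 0.125) 204 [0.608 0.351] [0.035 0.036]
top groove (0.098, 0.108) 67 [0.61  0.351] [0.039 0.041]
top groove (0.076, 0.094) 44 [0.609 0.349] [0.066 0.065]
top groove (0.06, 0.076) 471 [0.609 0.351] [0.071 0.071]
top groove (0.04, 0.048) 861 [0.608 0.35 ] [0.125 0.125]
top plain (0.108, 0.125) 205 [0.694 0.012] [0.035 0.035]
top plain (0.098, 0.108) 58 [0.694 0.012] [0.038 0.038]
top plain (0.076, 0.094) 62 [0.695 0.012] [0.068 0.067]
top plain (0.06, 0.076) 462 [0.695 0.012] [0.071 0.07 ]
top plain (0.04, 0.048) 915 [0.694 0.011] [0.118 0.117]
side groove (0.108, 0.125) 292 [0.61  0.354] [0.038 0.034]
side groove (0.098, 0.108) 122 [0.61  0.353] [0.04  0.025]
side groove (0.076, 0.094) 146 [0.61  0.354] [0.069 0.059]
side groove (0.06, 0.076) 719 [0.611 0.352] [0.071 0.066]
side groove (0.04, 0.048) 1201 [0.61  0.352] [0.126 0.121]
side plain (0.108, 0.125) 127 [0.695 0.015] [0.036 0.035]
side plain (0.098, 0.108) 69 [0.696 0.016] [0.039 0.029]
side plain (0.076, 0.094) 147 [0.695 0.016] [0.066 0.058]
side plain (0.06, 0.076) 287 [0.694 0.012] [0.07  0.071]
side plai
[... 568 characters left out ...]
 0.081] z 0.057 lat z>.044 0.056 0.0465
-0.03 103 lat [0.004 0.059] z 0.052 lat z>.044 0.028 0.0317
-0.01 79 lat [0.01  0.052] z 0.053 lat z>.044 0.022 0.0313
0.01 66 lat [0.003 0.025] z 0.051 lat z>.044 0.022 0.014
0.03 71 lat [-0.006  0.015] z 0.052 lat z>.044 0.021 0.0042
0.05 70 lat [-0.015  0.005] z 0.052 lat z>.044 0.021 -0.0049
0.07 102 lat [-0.044  0.003] z 0.05 lat z>.044 0.043 -0.0208
0.09 83 lat [-0.067  0.007] z 0.052 lat z>.044 0.052 -0.0299
0.11 149 lat [-0.075 -0.003] z 0.047 lat z>.044 0.057 -0.039
0.13 209 lat [-0.085 -0.001] z 0.048 lat z>.044 0.053 -0.0428
0.15 157 lat [-0.085 -0.01 ] z 0.049 lat z>.044 0.036 -0.0475
0.17 36 lat [-0.051 -0.022] z 0.043 lat z>.044 0 -0.0361
```

```bash
python3 - <<'E'
from h import *
W=np.load("top.npy");m=((W[...,2]>.0045)&(W[...,0]<.72)).astype(np.uint8)
m=cv2.morphologyEx(m,cv2.MORPH_OPEN,np.ones((5,5)))
n,lab,st,_=cv2.connectedComponentsWithStats(m);k=lab[300,475];M=lab==k
q=W[M];r=cv2.minAreaRect(q[:,:2].astype(np.float32));print(r)
L=cv2.boxPoints(r);e=[L[1]-L[0],L[2]-L[1]];e=max(e,key=np.linalg.norm);e=e/np.linalg.norm(e);e=e*np.sign(e[0]);n_=np.array([-e[1],e[0]]);c=np.array(r[0])
print("rest yaw",np.degrees(np.arctan2(e[1],e[0])))
w=W.reshape(-1,3);d=w[:,:2]-c;a=d@e;l=d@n_;ok=(abs(a)<.2)&(abs(l)<.07)&(w[:,2]>.0425)
for s in np.arange(-.17,.18,.01):
    t=ok&(abs(a-s)<.005)
    if t.sum()>2: print(round(s,2),t.sum(),np.round([l[t].min(),l[t].max(),(l[t].min()+l[t].max())/2,w[t,2].max()],3))
print("a range",a[ok].min(),a[ok].max(),e,c)
E
```

```text
((0.4311446249485016, -0.2876407206058502), (0.11629459261894226, 0.21892544627189636), 64.6299057006836)
rest yaw -25.3701
-0.1 20 [-0.036  0.038  0.001  0.054]
-0.09 41 [-0.035  0.036  0.001  0.056]
-0.08 40 [-0.035  0.036  0.     0.054]
-0.07 40 [-0.034  0.035  0.     0.055]
-0.06 42 [-0.033  0.035  0.001  0.055]
-0.05 41 [-0.033  0.034  0.     0.054]
-0.04 44 [-0.034  0.034  0.     0.055]
-0.03 49 [-0.031  0.033  0.001  0.057]
-0.02 50 [-0.029  0.027 -0.001  0.051]
-0.01 50 [-0.02   0.02  -0.     0.053]
0.0 51 [-0.013  0.014  0.001  0.051]
0.01 42 [-0.012  0.013  0.     0.052]
0.02 28 [-0.007  0.009  0.001  0.051]
0.03 31 [-0.006  0.008  0.001  0.053]
0.04 29 [-0.006  0.009  0.001  0.053]
0.05 29 [-0.007  0.008  0.     0.05 ]
0.06 30 [-0.006  0.009  0.001  0.051]
0.07 29 [-0.006  0.009  0.002  0.051]
0.08 29 [-0.007  0.008  0.001  0.049]
0.09 27 [-0.005  0.008  0.001  0.052]
0.1 28 [-0.006  0.008  0.001  0.051]
0.11 26 [-0.005  0.008  0.001  0.052]
0.12 21 [-0.008  0.01   0.001  0.05 ]
0.13 47 [-0.019  0.027  0.004  0.05 ]
0.14 31 [-0.022  0.027  0.002  0.052]
0.15 10 [-0.021  0.027  0.003  0.045]
0.16 14 [-0.021  0.026  0.002  0.046]
0.17 14 [-0.02   0.026  0.003  0.048]
a range -0.09905931553268825 0.1994178314323274 [ 0.903559  -0.4284637] [ 0.43114462 -0.28764072]
```

```bash
python3 - <<'E'
from h import *
p=snapshot("top")
Rm=cv2.Rodrigues(np.array(p["rvec"],float))[0];t=np.array(p["tvec"]).ravel();o=-Rm.T@t
e=np.array([.903559,-.4284637]);c=np.array([.43114,-.28764])
for u,v,z in [(184,342,.052),(306,48,.044),(235,157,.044),(290,182,.044),(75,465,.052),(165,510,.052)]:
    d=Rm.T@np.array([(420+(u+.5)/3.5-.5-p["cx"])/p["fx"],(220+(v+.5)/3.5-.5-p["cy"])/p["fy"],1]);w=o+d*(z-o[2])/d[2]
    print(np.round(w,4),"a",round((w[:2]-c)@e,4),"l",round((w[:2]-c)@[.4285,.9036],4))
g=c+e*-.065+np.array([.4285,.9036])*.0005
print(g,np.hypot(*g),np.degrees(np.arctan2(g[1],g[0])))
E
```

```text
[ 0.4379 -0.2876  0.052 ] a 0.0061 l 0.003
[ 0.6296 -0.3691  0.044 ] a 0.2142 l 0.0114
[ 0.5576 -0.3229  0.044 ] a 0.1294 l 0.0223
[ 0.5419 -0.3584  0.044 ] a 0.1304 l -0.0164
[ 0.3581 -0.218   0.052 ] a -0.0959 l 0.0316
[ 0.3308 -0.2754  0.052 ] a -0.0959 l -0.0319
[ 0.37262292 -0.25933806] 0.4539868565149467 -34.83714101437509
```

```bash
cat >> h.py <<'E'
def rows(path,start=None):
    """path: list of (x,y,z,yaw deg of tool x) ; prints rows from the current (or given) pose"""
    s=monitor.get_state(); Rc=R.from_quat(s["eef_rot"]); pc=np.array(s["tool_pos"])
    if start is not None: pc=np.array(start[:3]); Rc=down(start[3])
    out=[]
    for x,y,z,a in path:
        Rn=down(a); d=Rc.inv().apply(np.array([x,y,z])-pc)*100
        out.append(np.r_[np.round(d,2),np.round((Rc.inv()*Rn).as_rotvec(),3)])
        pc=pc+Rc.apply(out[-1][:3])/100; Rc=Rc*R.from_rotvec(out[-1][3:])
    for i in range(0,len(out),8): print([float(v)+0 for r in out[i:i+8] for v in r])
    return out
def down(a):
    a=np.radians(a); c,s=np.cos(a),np.sin(a)
    return R.from_matrix(np.array([[c,s,0],[s,-c,0],[0,0,-1]]))
def st():
    s=monitor.get_state(); r=R.from_quat(s["eef_rot"]).as_matrix()
    print("t",round(s["clock"],2),"p",np.round(s["tool_pos"],4),"yaw",round(np.degrees(np.arctan2(r[1,0],r[0,0])),2),"tilt",np.round(r[:2,2],4),"q",np.round(s["q"],2),"F",np.round(s["contact_force"],1),"op",round(s["opening"]*88.1,1))
E
python3 - <<'E'
from h import *
st()
N=24;f=np.linspace(0,1,N+1)[1:]
# smooth
an=np.radians(63.9+(-34.84-63.9)*f);rr=.625+(.454-.625)*f;z=.302+(.17-.302)*f**3
rows([(r*np.cos(a),r*np.sin(a),zz,154.2+.6*g) for a,r,zz,g in zip(an,rr,z,f)])
E
```

```text
t 0.45 p [0.2751 0.5612 0.3027] yaw 153.89 tilt [-0. -0.] q [-1.08  0.69 -0.19  1.57  0.16  0.9  -0.22] F [ 0.3 -0.1  0.5] op 88.2
[-4.42, -0.87, 0.07, 0.0, 0.0, -0.006, -4.3, -1.21, 0.0, 0.0, 0.0, 0.0, -4.15, -1.5, 0.02, 0.0, 0.0, -0.001, -3.99, -1.79, 0.04, 0.0, 0.0, 0.0, -3.79, -2.05, 0.06, 0.0, 0.0, -0.001, -3.59, -2.3, 0.08, 0.0, 0.0, 0.0, -3.37, -2.53, 0.13, 0.0, 0.0, -0.001, -3.14, -2.75, 0.16, 0.0, 0.0, 0.0]
[-2.88, -2.93, 0.2, 0.0, 0.0, 0.0, -2.63, -3.1, 0.26, 0.0, 0.0, -0.001, -2.36, -3.24, 0.32, 0.0, 0.0, 0.0, -2.09, -3.37, 0.38, 0.0, 0.0, -0.001, -1.81, -3.47, 0.45, 0.0, 0.0, 0.0, -1.52, -3.55, 0.52, 0.0, 0.0, -0.001, -1.23, -3.61, 0.6, 0.0, 0.0, 0.0, -0.96, -3.64, 0.69, 0.0, 0.0, 0.0]
[-0.66, -3.65, 0.78, 0.0, 0.0, -0.001, -0.39, -3.64, 0.88, 0.0, 0.0, 0.0, -0.11, -3.61, 0.98, 0.0, 0.0, -0.001, 0.15, -3.56, 1.09, 0.0, 0.0, 0.0, 0.42, -3.49, 1.2, 0.0, 0.0, -0.001, 0.67, -3.39, 1.33, 0.0, 0.0, 0.0, 0.91, -3.29, 1.45, 0.0, 0.0, -0.001, 1.14, -3.16, 1.58, 0.0, 0.0, 0.0]
```

Request:
{"name": "carry_out", "arguments": {"motion": [-4.4, -0.9, 0, 0, 0, 0, -4.3, -1.2, 0, 0, 0, 0, -4.2, -1.5, 0, 0, 0, 0, -4, -1.8, 0, 0, 0, 0, -3.8, -2, 0, 0, 0, 0, -3.6, -2.3, 0.1, 0, 0, 0, -3.4, -2.5, 0.1, 0, 0, 0, -3.1, -2.8, 0.2, 0, 0, 0], "hand": 8.8}}

```text
clock: 1.45
tool_pos: [0.4865, 0.2898, 0.2988]
eef_rot: [0.226, 0.974, 0.0, 0.0]
contact_force: [0.6, 0.6, 0.6]
opening: 1.003
```

Request:
{"name": "carry_out", "arguments": {"motion": [-2.9, -2.9, 0.2, 0, 0, 0, -2.6, -3.1, 0.3, 0, 0, 0, -2.4, -3.2, 0.3, 0, 0, 0, -2.1, -3.4, 0.4, 0, 0, 0, -1.8, -3.5, 0.4, 0, 0, 0, -1.5, -3.6, 0.5, 0, 0, 0, -1.2, -3.6, 0.6, 0, 0, 0, -1, -3.6, 0.7, 0, 0, 0]}}

```text
clock: 2.45
tool_pos: [0.5065, -0.0201, 0.2647]
eef_rot: [0.226, 0.974, 0.0, 0.001]
contact_force: [1.3, -0.1, 0.9]
opening: 0.998
```

```bash
python3 -c "
from h import *
st()"
```

```text
t 2.45 p [ 0.5065 -0.0201  0.2647] yaw 153.87 tilt [0.001 0.   ] q [ 0.11  0.6  -0.26  1.96  0.26  0.62  0.8 ] F [ 1.3 -0.1  0.9] op 87.9
```

Request:
{"name": "carry_out", "arguments": {"motion": [-0.6, -3.6, 0.8, 0, 0, 0, -0.4, -3.6, 0.9, 0, 0, 0, -0.1, -3.6, 1, 0, 0, 0, 0.2, -3.6, 1.1, 0, 0, -0.01, 0.4, -3.5, 1.2, 0, 0, -0.005, 0.7, -3.4, 1.3, 0, 0, 0, 0.9, -3.3, 1.4, 0, 0, 0, 1.1, -2, 1, 0, 0, 0]}}

```text
clock: 3.45
tool_pos: [0.37, -0.2507, 0.1773]
eef_rot: [0.22, 0.976, -0.0, 0.0]
contact_force: [0.5, 0.1, 0.1]
opening: 1.001
```

```bash
python3 - <<'E'
from h import *
st()
p=snapshot("top");f=p["frame"][220:400,400:560,::-1];cv2.imwrite("pics/c3.png",cv2.resize(f,None,fx=3.3,fy=3.3,interpolation=3))
st()
rows([(.3726,-.2593,.13,154.7),(.3726,-.2593,.10,154.7),(.3726,-.2593,.086,154.7)])
E
```

```text
t 3.45 p [ 0.37   -0.2507  0.1773] yaw 154.62 tilt [ 0.0002 -0.0007] q [ 0.61  0.71 -0.18  2.2   0.47  0.27  1.14] F [0.5 0.1 0.1] op 88.1
t 3.5 p [ 0.3666 -0.2518  0.1764] yaw 154.44 tilt [-0.0054 -0.0007] q [ 0.61  0.71 -0.18  2.2   0.47  0.27  1.14] F [-3.  -1.5  0.2] op 88.1
[-0.89, -0.4, 4.64, -0.003, -0.005, -0.004, 0.0, 0.0, 3.0, 0.0, 0.0, 0.0, 0.0, 0.0, 1.4, 0.0, 0.0, 0.0]
```

Request:
{"name": "carry_out", "arguments": {"motion": [-0.4, -0.7, 2, 0, 0, 0, 0, 0, 1.5, 0, 0, 0, 0, 0, 0, 0, 0, 0, 0, 0, 0, 0, 0, 0]}}

```text
clock: 4.0
tool_pos: [0.3722, -0.2569, 0.1432]
eef_rot: [0.218, 0.976, 0.0, 0.0]
contact_force: [0.4, -1.4, 0.2]
opening: 1.0
```

```bash
python3 - <<'E'
from h import *
st()
rows([(.3726,-.2593,.115,154.7),(.3726,-.2593,.086,154.7)])
p=snapshot("top");f=p["frame"][220:400,400:560,::-1];cv2.imwrite("pics/c3.png",cv2.resize(f,None,fx=3.3,fy=3.3,interpolation=3))
E
```

```text
t 4.0 p [ 0.3722 -0.2569  0.1432] yaw 154.78 tilt [ 0.001  -0.0001] q [ 0.58  0.78 -0.12  2.2   0.5   0.18  1.13] F [ 0.4 -1.4  0.2] op 88.1
[-0.14, -0.2, 2.82, 0.0, 0.001, 0.001, 0.0, 0.0, 2.9, 0.0, 0.0, 0.0]
```

View pics/c3.png

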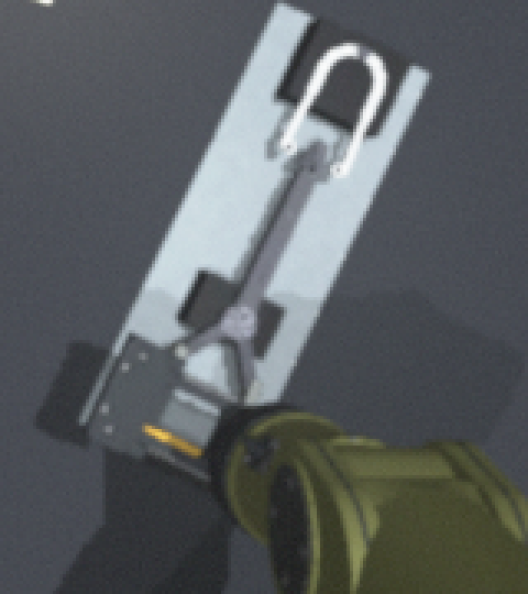

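Request:
{"name": "carry_out", "arguments": {"motion": [-0.1, -0.2, 1, 0, 0, 0, 0, 0, 1, 0, 0, 0, 0, 0, 0.8, 0, 0, 0, 0, 0, 0, 0, 0, 0]}}

```text
clock: 4.55
tool_pos: [0.3712, -0.259, 0.1139]
eef_rot: [0.218, 0.976, 0.0, -0.001]
contact_force: [0.2, -0.1, 0.1]
opening: 1.0
```

```bash
python3 -c "
from h import *
st()"
```

```text
t 4.55 p [ 0.3712 -0.259   0.1139] yaw 154.77 tilt [-0.0015  0.0007] q [ 0.55  0.85 -0.07  2.21  0.52  0.1   1.12] F [ 0.2 -0.1  0.1] op 88.1
```

```bash
cat >> h.py <<'E'
T=R.from_euler('y',0.06)
down0=down
def down(a): return down0(a)*T
def tcp(g,a): return np.array(g)-.045*down(a).apply([0,0,1])   # grasp point -> TCP
def grows(gp,start=None):
    """gp: grasp point x,y,z and tool yaw"""
    return rows([(*tcp(g[:3],g[3]),g[3]) for g in gp],start)
def sg():
    s=monitor.get_state(); r=R.from_quat(s["eef_rot"]); m=r.as_matrix(); print("grasp pt",np.round(s["tool_pos"]+.045*m[:,2],4)); st()
E
python3 - <<'E'
from h import *
sg()
g=(.3726,-.2593);grows([(*g,.069,154.7),(*g,.06,154.7),(*g,.052,154.7),(*g,.045,154.7)])
E
```

```text
grasp pt [ 0.3712 -0.259   0.0689]
t 4.55 p [ 0.3712 -0.259   0.1139] yaw 154.77 tilt [-0.0015  0.0007] q [ 0.55  0.85 -0.07  2.21  0.52  0.1   1.12] F [ 0.2 -0.1  0.1] op 88.1
[-0.4, 0.04, 0.0, 0.0, 0.058, 0.001, -0.06, 0.0, 0.89, 0.0, 0.0, 0.0, -0.05, 0.0, 0.8, 0.0, 0.0, 0.0, -0.04, 0.0, 0.7, 0.0, 0.0, 0.0]
```

Request:
{"name": "carry_out", "arguments": {"motion": [-0.4, 0, 0, 0, 0.06, 0, -0.05, 0, 0.9, 0, 0, 0, -0.05, 0, 0.8, 0, 0, 0, 0, 0, 0, 0, 0, 0]}}

```text
clock: 5.05
tool_pos: [0.3743, -0.2605, 0.0969]
eef_rot: [0.218, 0.975, 0.007, -0.03]
contact_force: [-0.7, 0.8, -0.3]
opening: 1.003
```

```bash
python3 - <<'E'
from h import *
sg()
g=(.3726,-.2593);grows([(*g,.045,154.7)])
E
```

```text
grasp pt [ 0.3718 -0.2594  0.052 ]
t 5.05 p [ 0.3743 -0.2605  0.0969] yaw 154.77 tilt [-0.0561  0.0261] q [ 0.57  0.89 -0.11  2.16  0.52  0.19  1.12] F [-0.7  0.8 -0.3] op 88.3
[-0.11, 0.04, 0.69, 0.0, -0.002, 0.001]
```

Request:
{"name": "carry_out", "arguments": {"motion": [-0.1, 0, 0.8, 0, 0, 0, 0, 0, 0, 0, 0, 0]}}

```text
clock: 5.3
tool_pos: [0.3755, -0.2611, 0.0892]
eef_rot: [0.218, 0.975, 0.007, -0.03]
contact_force: [-0.6, -0.1, -0.9]
opening: 1.0
```

Request:
{"name": "carry_out", "arguments": {"motion": [0, 0, 0, 0, 0, 0, 0, 0, 0, 0, 0, 0, 0, 0, 0, 0, 0, 0, 0, 0, 0, 0, 0, 0, 0, 0, 0, 0, 0, 0, 0, 0, 0, 0, 0, 0], "hand": 2, "grip_force": 50}}

```text
clock: 6.05
tool_pos: [0.3755, -0.2613, 0.0897]
eef_rot: [0.219, 0.975, 0.007, -0.029]
contact_force: [-0.1, 0.6, 1.8]
opening: 0.348
```

```bash
python3 - <<'E'
from h import *
sg();print(np.round(monitor.get_state()["moment"],2))
p=snapshot("top");f=p["frame"][220:400,400:560,::-1];cv2.imwrite("pics/c4.png",cv2.resize(f,None,fx=3.3,fy=3.3,interpolation=3))
E
```

```text
grasp pt [ 0.3731 -0.2602  0.0448]
t 6.05 p [ 0.3755 -0.2613  0.0897] yaw 154.73 tilt [-0.0544  0.0255] q [ 0.57  0.9  -0.1   2.15  0.52  0.17  1.11] F [-0.1  0.6  1.8] op 30.7
[-0.01  0.18 -0.01]
```

View pics/c4.png

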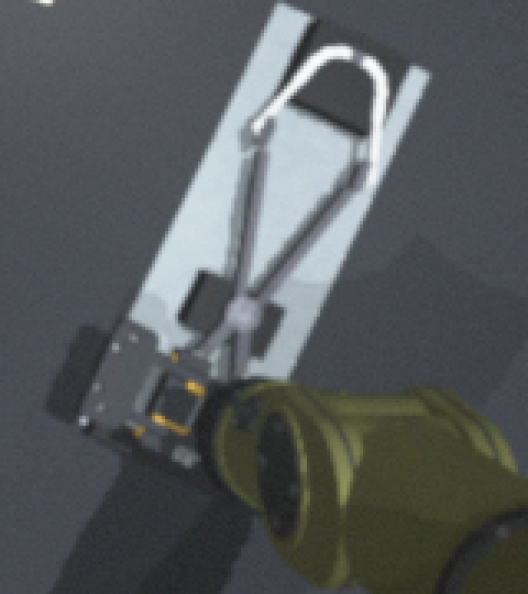

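```bash
python3 - <<'E'
from h import *
g=(.3731,-.2602)
grows([(*g,z,154.73) for z in (.05,.06,.075,.095,.12,.15,.175,.18)],(*tcp((*g,.0448),154.73),154.73))
E
```

```text
[0.03, 0.0, -0.52, 0.0, 0.0, 0.0, 0.06, 0.0, -1.0, 0.0, 0.0, 0.0, 0.09, 0.0, -1.49, 0.0, 0.0, 0.0, 0.12, 0.0, -2.0, 0.0, 0.0, 0.0, 0.15, 0.0, -2.5, 0.0, 0.0, 0.0, 0.18, 0.0, -2.99, 0.0, 0.0, 0.0, 0.15, 0.0, -2.5, 0.0, 0.0, 0.0, 0.03, 0.0, -0.5, 0.0, 0.0, 0.0]
```

Request:
{"name": "carry_out", "arguments": {"motion": [0, 0, -0.5, 0, 0, 0, 0.1, 0, -1, 0, 0, 0, 0.1, 0, -1.5, 0, 0, 0, 0.1, 0, -2, 0, 0, 0, 0.2, 0, -2.5, 0, 0, 0, 0.2, 0, -3, 0, 0, 0, 0.1, 0, -2.5, 0, 0, 0, 0, 0, -0.5, 0, 0, 0]}}

```text
clock: 7.1
tool_pos: [0.3761, -0.2616, 0.2264]
eef_rot: [0.219, 0.975, 0.006, -0.028]
contact_force: [0.6, -0.7, -2.5]
opening: 0.302
```

Request:
{"name": "carry_out", "arguments": {"motion": [0, 0, 0, 0, 0, 0, 0, 0, 0, 0, 0, 0]}}

```text
clock: 7.35
tool_pos: [0.3752, -0.2611, 0.224]
eef_rot: [0.218, 0.975, 0.007, -0.03]
contact_force: [0.6, 0.9, -2.9]
opening: 0.305
```

```bash
cat >> h.py <<'E'
def held(gx,gy,yaw,zmin,name,crop=None):
    """points of the pliers+ring in (ahead, left, z) of the grasp point; yaw = pliers axis deg"""
    p=snapshot(name); w=cloud(p).reshape(-1,3); a=np.radians(yaw)
    d=w[:,:2]-[gx,gy]; f=d@[np.cos(a),np.sin(a)]; l=d@[-np.sin(a),np.cos(a)]
    m=(f>.05)&(f<.34)&(abs(l)<.1)&(w[:,2]>zmin)
    for s in np.arange(.07,.34,.015):
        t=m&(abs(f-s)<.0075)
        if t.sum()>2: print(name,round(s,3),t.sum(),"lat",np.round([l[t].min(),l[t].max(),(l[t].min()+l[t].max())/2],3),"z",np.round(np.percentile(w[t,2],[10,50,90]),3))
    print("f max",f[m].max()); return p
E
python3 - <<'E'
from h import *
sg();s=monitor.get_state();print(np.round(s["moment"],2))
for n in ["top","side"]: p=held(.373,-.26,-25.2,.13,n);save(p,n+"5.png")
E
```

```text
grasp pt [ 0.3727 -0.2599  0.1791]
t 7.35 p [ 0.3752 -0.2611  0.224 ] yaw 154.75 tilt [-0.0559  0.0265] q [ 0.71  0.64 -0.33  2.09  0.39  0.53  1.22] F [ 0.6  0.9 -2.9] op 26.9
[ 0.02  0.03 -0.01]
top 0.07 223 lat [-0.028  0.013 -0.008] z [0.177 0.482 0.506]
top 0.085 96 lat [-0.011  0.014  0.001] z [0.172 0.179 0.181]
top 0.1 90 lat [-0.013  0.018  0.002] z [0.17  0.179 0.181]
top 0.115 87 lat [-0.018  0.023  0.002] z [0.169 0.178 0.181]
top 0.13 87 lat [-0.022  0.027  0.003] z [0.169 0.178 0.181]
top 0.145 90 lat [-0.025  0.031  0.003] z [0.169 0.178 0.18 ]
top 0.16 85 lat [-0.029  0.036  0.003] z [0.169 0.177 0.18 ]
top 0.175 89 lat [-0.033  0.042  0.004] z [0.168 0.177 0.18 ]
top 0.19 94 lat [-0.042  0.053  0.005] z [0.168 0.175 0.179]
top 0.205 78 lat [-0.043  0.051  0.004] z [0.17  0.174 0.178]
top 0.22 47 lat [-0.038  0.047  0.004] z [0.167 0.17  0.172]
top 0.235 62 lat [-0.032  0.041  0.004] z [0.165 0.169 0.172]
top 0.25 60 lat [-0.028  0.038  0.005] z [0.164 0.167 0.17 ]
top 0.265 120 lat [-0.025  0.032  0.004] z [0.162 0.165 0.168]
f max 0.2726332686033768
side 0.07 48 lat
[... 182 characters left out ...]
6 lat [-0.018  0.023  0.003] z [0.17  0.177 0.182]
side 0.13 55 lat [-0.019  0.029  0.005] z [0.169 0.176 0.181]
side 0.145 55 lat [-0.025  0.033  0.004] z [0.169 0.176 0.181]
side 0.16 58 lat [-0.028  0.038  0.005] z [0.168 0.176 0.181]
side 0.175 54 lat [-0.03   0.043  0.007] z [0.167 0.174 0.181]
side 0.19 52 lat [-0.038  0.052  0.007] z [0.168 0.175 0.18 ]
side 0.205 38 lat [-0.038  0.052  0.007] z [0.168 0.174 0.179]
side 0.22 31 lat [-0.035  0.049  0.007] z [0.167 0.171 0.173]
side 0.235 25 lat [-0.032  0.042  0.005] z [0.167 0.17  0.172]
side 0.25 25 lat [-0.03   0.039  0.005] z [0.165 0.168 0.17 ]
side 0.265 37 lat [-0.019  0.033  0.007] z [0.162 0.166 0.17 ]
f max 0.2740984908174194
```

```bash
python3 - <<'E'
from h import *
f=np.linspace(0,1,25)[1:];f=f*f*(3-2*f)
a=np.radians(-34.9+64.4*f);r=.4543+.0165*f
grows([(b*np.cos(c),b*np.sin(c),.18,154.75+55.25*h) for b,c,h in zip(r,a,f)],(*tcp((.3727,-.2599,.18),154.75),154.75))
E
```

```text
[-0.04, 0.25, 0.0, 0.0, 0.0, -0.005, -0.14, 0.74, -0.01, 0.001, 0.0, -0.014, -0.22, 1.17, -0.01, 0.001, 0.0, -0.022, -0.28, 1.58, -0.02, 0.002, 0.0, -0.03, -0.32, 1.93, -0.02, 0.002, 0.0, -0.037, -0.36, 2.25, -0.02, 0.003, 0.0, -0.042, -0.37, 2.52, -0.02, 0.003, 0.0, -0.048, -0.38, 2.75, -0.02, 0.003, 0.0, -0.052]
[-0.37, 2.94, -0.03, 0.003, 0.0, -0.055, -0.36, 3.09, -0.02, 0.004, 0.0, -0.057, -0.34, 3.18, -0.02, 0.003, 0.0, -0.059, -0.3, 3.25, -0.02, 0.004, 0.0, -0.06, -0.28, 3.25, -0.01, 0.003, 0.0, -0.06, -0.24, 3.21, -0.02, 0.004, 0.0, -0.059, -0.2, 3.14, -0.01, 0.003, 0.0, -0.058, -0.18, 3.0, -0.01, 0.004, 0.0, -0.055]
[-0.14, 2.83, -0.01, 0.003, 0.0, -0.052, -0.12, 2.6, 0.0, 0.003, 0.0, -0.047, -0.09, 2.34, -0.01, 0.002, 0.0, -0.043, -0.08, 2.01, 0.0, 0.002, 0.0, -0.036, -0.05, 1.65, -0.01, 0.002, 0.0, -0.03, -0.04, 1.24, 0.0, 0.002, 0.0, -0.023, -0.03, 0.78, 0.0, 0.0, 0.0, -0.014, -0.01, 0.27, 0.0, 0.001, 0.0, -0.005]
```

Request:
{"name": "carry_out", "arguments": {"motion": [0, 0.3, 0, 0, 0, -0.005, -0.1, 0.7, 0, 0.001, 0, -0.014, -0.2, 1.2, 0, 0.001, 0, -0.022, -0.3, 1.6, 0, 0.002, 0, -0.03, -0.3, 1.9, 0, 0.002, 0, -0.037, -0.4, 2.2, 0, 0.003, 0, -0.042, -0.4, 2.5, 0, 0.003, 0, -0.048, -0.4, 2.8, 0, 0.003, 0, -0.052]}}

```text
clock: 8.45
tool_pos: [0.4397, -0.142, 0.2237]
eef_rot: [0.093, 0.995, 0.003, -0.03]
contact_force: [-0.4, 0.5, -2.1]
opening: 0.3
```

Request:
{"name": "carry_out", "arguments": {"motion": [-0.4, 2.9, 0, 0.003, 0, -0.055, -0.4, 3.1, 0, 0.004, 0, -0.057, -0.3, 3.2, 0, 0.003, 0, -0.059, -0.3, 3.3, 0, 0.004, 0, -0.06, -0.3, 3.3, 0, 0.003, 0, -0.06, -0.2, 3.2, 0, 0.004, 0, -0.059, -0.2, 3.1, 0, 0.003, 0, -0.058, -0.2, 3, 0, 0.004, 0, -0.055]}}

```text
clock: 9.45
tool_pos: [0.4581, 0.1069, 0.2224]
eef_rot: [-0.138, 0.99, -0.004, -0.029]
contact_force: [-0.7, 1.2, -1.8]
opening: 0.307
```

Request:
{"name": "carry_out", "arguments": {"motion": [-0.1, 2.8, 0, 0.003, 0, -0.052, -0.1, 2.6, 0, 0.003, 0, -0.047, -0.1, 2.3, 0, 0.002, 0, -0.043, -0.1, 2, 0, 0.002, 0, -0.036, 0, 1.6, 0, 0.002, 0, -0.03, 0, 1.2, 0, 0.002, 0, -0.023, 0, 0.8, 0, 0, 0, -0.014, 0, 0.3, 0, 0.001, 0, -0.005]}}

```text
clock: 10.45
tool_pos: [0.4117, 0.2319, 0.2221]
eef_rot: [-0.259, 0.965, -0.008, -0.029]
contact_force: [0.2, 0.1, -2.6]
opening: 0.305
```

Request:
{"name": "carry_out", "arguments": {"motion": [0, 0, 0, 0, 0, 0, 0, 0, 0, 0, 0, 0]}}

```text
clock: 10.7
tool_pos: [0.4121, 0.2312, 0.222]
eef_rot: [-0.258, 0.966, -0.008, -0.029]
contact_force: [0.5, 0.4, -2.7]
opening: 0.304
```

```bash
python3 - <<'E'
from h import *
sg()
s=monitor.get_state();m=R.from_quat(s["eef_rot"]).as_matrix();g=s["tool_pos"]+.045*m[:,2];yaw=np.degrees(np.arctan2(m[1,0],m[0,0]))-180
for n in ["top","side"]: p=held(g[0],g[1],yaw,.13,n);save(p,n+"6.png")
a=np.radians(yaw);d=np.array([.6095,.352])-g[:2];print("spindle f,l",d@[np.cos(a),np.sin(a)],d@[-np.sin(a),np.cos(a)])
f=cv2.imread("pics/side6.png")[230:450,180:480];cv2.imwrite("pics/c6.png",cv2.resize(f,None,fx=2.6,fy=2.6,interpolation=3))
E
```

```text
grasp pt [0.4097 0.2298 0.1771]
t 10.7 p [0.4121 0.2312 0.222 ] yaw -150.05 tilt [-0.0516 -0.0305] q [-0.3   0.68 -0.49  2.04  0.53  0.61  0.93] F [ 0.5  0.4 -2.7] op 26.8
top 0.07 207 lat [-0.021  0.014 -0.004] z [0.176 0.48  0.511]
top 0.085 82 lat [-0.01   0.013  0.001] z [0.173 0.178 0.181]
top 0.1 75 lat [-0.013  0.018  0.003] z [0.167 0.177 0.18 ]
top 0.115 71 lat [-0.016  0.022  0.003] z [0.169 0.176 0.179]
top 0.13 71 lat [-0.021  0.028  0.003] z [0.169 0.177 0.179]
top 0.145 70 lat [-0.024  0.032  0.004] z [0.17  0.176 0.179]
top 0.16 72 lat [-0.028  0.037  0.004] z [0.168 0.177 0.179]
top 0.175 73 lat [-0.032  0.043  0.005] z [0.169 0.175 0.179]
top 0.19 80 lat [-0.041  0.053  0.006] z [0.166 0.175 0.178]
top 0.205 72 lat [-0.043  0.052  0.005] z [0.169 0.173 0.177]
top 0.22 46 lat [-0.036  0.047  0.005] z [0.165 0.17  0.172]
top 0.235 53 lat [-0.03   0.042  0.006] z [0.163 0.168 0.17 ]
top 0.25 60 lat [-0.026  0.039  0.006] z [0.162 0.166 0.168]
top 0.265 112 lat [-0.021  0.033  0.006] z [0.16  0.165 0.167]
top 0.28 3 lat [-0.004  0.01   0.003] z [0.163 0.164 0.166]
f max 
[... 345 characters left out ...]
5 150 lat [-0.023  0.033  0.005] z [0.167 0.175 0.179]
side 0.16 144 lat [-0.029  0.037  0.004] z [0.166 0.174 0.178]
side 0.175 151 lat [-0.031  0.042  0.006] z [0.166 0.174 0.178]
side 0.19 148 lat [-0.038  0.051  0.007] z [0.166 0.174 0.178]
side 0.205 156 lat [-0.043  0.054  0.005] z [0.167 0.173 0.177]
side 0.22 93 lat [-0.038  0.049  0.006] z [0.166 0.17  0.172]
side 0.235 93 lat [-0.032  0.043  0.006] z [0.164 0.168 0.17 ]
side 0.25 108 lat [-0.026  0.04   0.007] z [0.163 0.166 0.168]
side 0.265 156 lat [-0.023  0.035  0.006] z [0.161 0.165 0.167]
side 0.28 25 lat [-0.008  0.018  0.005] z [0.16  0.164 0.166]
f max 0.2744858325409033
spindle f,l 0.23408880001380916 0.006149019046980828
```

View pics/c6.png

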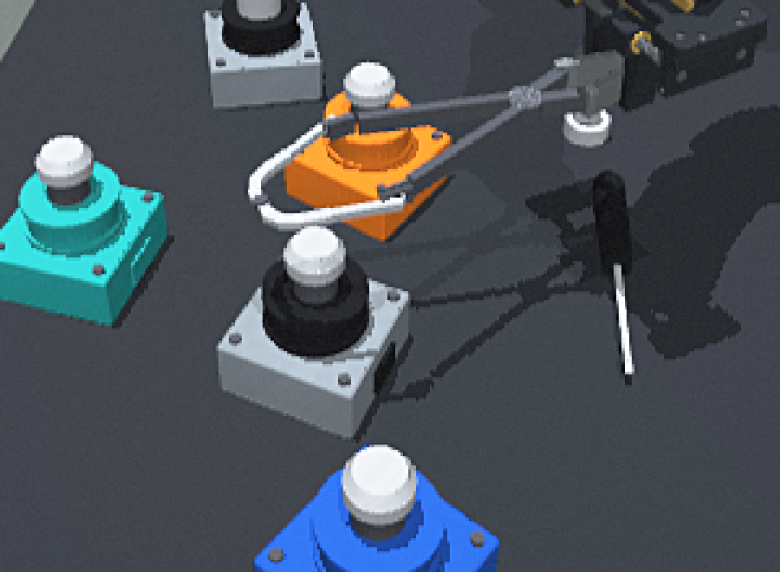

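Request:
{"name": "carry_out", "arguments": {"motion": [-0.05, 0, 1, 0, 0, 0, -0.05, 0, 1, 0, 0, 0, -0.05, 0, 1, 0, 0, 0, -0.05, 0, 0.8, 0, 0, 0, 0, 0, 0, 0, 0, 0]}}

```text
clock: 11.42
tool_pos: [0.4112, 0.2315, 0.1833]
eef_rot: [-0.259, 0.965, -0.008, -0.03]
contact_force: [-0.3, -0.4, -2.2]
opening: 0.302
```

Request:
{"name": "carry_out", "arguments": {"motion": [-0.05, 0, 0.8, 0, 0, 0, -0.05, 0, 0.8, 0, 0, 0, -0.05, 0, 0.8, 0, 0, 0, -0.05, 0, 0.8, 0, 0, 0, -0.05, 0, 0.8, 0, 0, 0, 0, 0, 0, 0, 0, 0, 0, 0, 0, 0, 0, 0]}}

```text
clock: 12.3
tool_pos: [0.4117, 0.2317, 0.144]
eef_rot: [-0.259, 0.965, -0.008, -0.029]
contact_force: [-0.3, -0.6, -2.0]
opening: 0.305
```

```bash
python3 - <<'E'
from h import *
sg()
s=monitor.get_state();m=R.from_quat(s["eef_rot"]).as_matrix();g=s["tool_pos"]+.045*m[:,2];yaw=np.degrees(np.arctan2(m[1,0],m[0,0]))-180
for n in ["top","side"]: p=held(g[0],g[1],yaw,.08,n);save(p,n+"7.png")
a=np.radians(yaw);d=np.array([.6095,.352])-g[:2];print("spindle f,l",d@[np.cos(a),np.sin(a)],d@[-np.sin(a),np.cos(a)])
f=cv2.imread("pics/side7.png")[270:450,220:480];cv2.imwrite("pics/c7.png",cv2.resize(f,None,fx=3,fy=3,interpolation=3))
E
```

```text
grasp pt [0.4094 0.2304 0.0991]
t 12.3 p [0.4117 0.2317 0.144 ] yaw -149.98 tilt [-0.0516 -0.03  ] q [-0.39  0.81 -0.35  2.09  0.66  0.41  0.82] F [-0.3 -0.6 -2. ] op 26.8
top 0.07 165 lat [-0.018  0.015 -0.002] z [0.098 0.404 0.438]
top 0.085 72 lat [-0.009  0.014  0.002] z [0.095 0.1   0.103]
top 0.1 61 lat [-0.014  0.018  0.002] z [0.089 0.098 0.101]
top 0.115 62 lat [-0.017  0.023  0.003] z [0.091 0.099 0.102]
top 0.13 63 lat [-0.02   0.027  0.003] z [0.09  0.099 0.102]
top 0.145 67 lat [-0.024  0.033  0.005] z [0.089 0.098 0.101]
top 0.16 65 lat [-0.028  0.037  0.005] z [0.088 0.098 0.101]
top 0.175 61 lat [-0.032  0.042  0.005] z [0.092 0.098 0.101]
top 0.19 63 lat [-0.04   0.052  0.006] z [0.088 0.096 0.1  ]
top 0.205 67 lat [-0.042  0.053  0.006] z [0.091 0.096 0.099]
top 0.22 145 lat [-0.036  0.046  0.005] z [0.092 0.107 0.115]
top 0.235 167 lat [-0.03   0.042  0.006] z [0.089 0.111 0.115]
top 0.25 103 lat [-0.025  0.04   0.007] z [0.086 0.092 0.114]
top 0.265 86 lat [-0.019  0.032  0.007] z [0.083 0.086 0.089]
top 0.28 5 lat [-0.005  0.009  0.002] z [0.084 0.084 0.085]
f ma
[... 349 characters left out ...]
33 lat [-0.023  0.034  0.005] z [0.089 0.097 0.101]
side 0.16 129 lat [-0.027  0.038  0.005] z [0.089 0.098 0.101]
side 0.175 137 lat [-0.033  0.042  0.005] z [0.089 0.097 0.101]
side 0.19 131 lat [-0.042  0.052  0.005] z [0.089 0.097 0.1  ]
side 0.205 145 lat [-0.045  0.054  0.005] z [0.089 0.095 0.099]
side 0.22 156 lat [-0.038  0.049  0.005] z [0.089 0.102 0.115]
side 0.235 278 lat [-0.028  0.044  0.008] z [0.087 0.109 0.115]
side 0.25 278 lat [-0.029  0.039  0.005] z [0.085 0.099 0.114]
side 0.265 145 lat [-0.023  0.035  0.006] z [0.084 0.087 0.089]
side 0.28 20 lat [-0.007  0.019  0.006] z [0.081 0.086 0.09 ]
f max 0.27409623792241034
spindle f,l 0.23410491951513787 0.005193552572261728
```

View pics/c7.png

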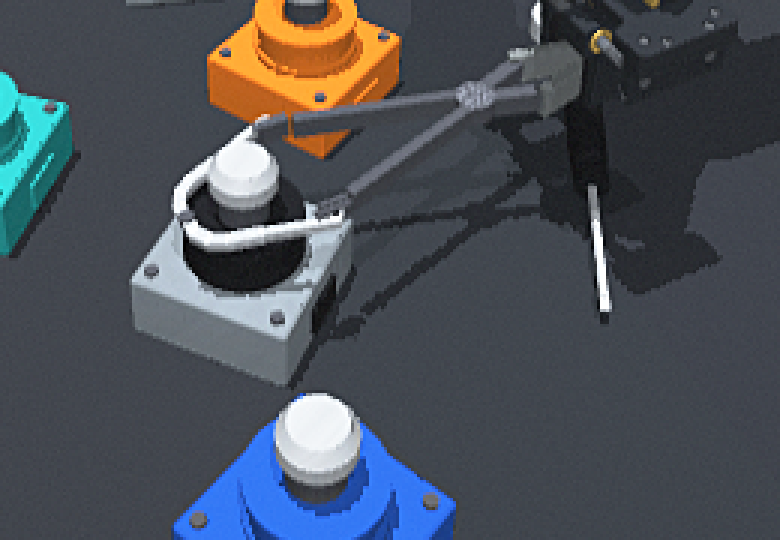

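Request:
{"name": "carry_out", "arguments": {"motion": [0, 0, 0, 0, 0, 0, 0, 0, 0, 0, 0, 0, 0, 0, 0, 0, 0, 0], "hand": 4.8}}

```text
clock: 12.78
tool_pos: [0.4117, 0.2317, 0.144]
eef_rot: [-0.259, 0.965, -0.008, -0.029]
contact_force: [-0.4, 0.1, -2.4]
opening: 0.545
```

Request:
{"name": "carry_out", "arguments": {"motion": [0, 0, 0, 0, 0, 0, 0, 0, 0, 0, 0, 0, 0, 0, 0, 0, 0, 0, 0, 0, 0, 0, 0, 0], "hand": 5.9}}

```text
clock: 13.28
tool_pos: [0.4117, 0.2317, 0.1439]
eef_rot: [-0.259, 0.965, -0.008, -0.029]
contact_force: [-1.1, -0.8, -1.9]
opening: 0.673
```

```bash
python3 - <<'E'
from h import *
sg()
s=monitor.get_state();m=R.from_quat(s["eef_rot"]).as_matrix();g=s["tool_pos"]+.045*m[:,2];yaw=np.degrees(np.arctan2(m[1,0],m[0,0]))-180
for n in ["top","side"]: p=held(g[0],g[1],yaw,.07,n);save(p,n+"8.png")
f=cv2.imread("pics/side8.png")[270:400,220:440];f=cv2.resize(f,None,fx=2.6,fy=2.6,interpolation=3)
h=cv2.imread("pics/top8.png")[190:320,140:270];h=cv2.resize(h,(220,338) and (338,338),interpolation=3)
h=cv2.resize(h,(int(h.shape[1]*f.shape[0]/h.shape[0]*.6),f.shape[0])) if 0 else h
cv2.imwrite("pics/c8.png",np.hstack([f[:338,:460],h]))
E
```

```text
grasp pt [0.4094 0.2303 0.099 ]
t 13.28 p [0.4117 0.2317 0.1439] yaw -149.98 tilt [-0.0516 -0.0301] q [-0.39  0.81 -0.35  2.09  0.66  0.41  0.82] F [-1.1 -0.8 -1.9] op 59.3
top 0.07 169 lat [-0.018  0.013 -0.002] z [0.098 0.399 0.438]
top 0.085 62 lat [-0.008  0.012  0.002] z [0.096 0.1   0.102]
top 0.1 62 lat [-0.009  0.01   0.001] z [0.091 0.1   0.102]
top 0.115 61 lat [-0.008  0.012  0.002] z [0.09  0.099 0.101]
top 0.13 59 lat [-0.009  0.013  0.002] z [0.093 0.1   0.102]
top 0.145 62 lat [-0.01   0.014  0.002] z [0.09  0.098 0.102]
top 0.16 60 lat [-0.01   0.015  0.002] z [0.089 0.098 0.101]
top 0.175 59 lat [-0.011  0.015  0.002] z [0.089 0.097 0.1  ]
top 0.19 74 lat [-0.019  0.029  0.005] z [0.09  0.096 0.1  ]
top 0.205 132 lat [-0.024  0.031  0.004] z [0.072 0.091 0.098]
top 0.22 233 lat [-0.03   0.039  0.004] z [0.072 0.09  0.113]
top 0.235 213 lat [-0.031  0.041  0.005] z [0.072 0.107 0.115]
top 0.25 127 lat [-0.028  0.038  0.005] z [0.072 0.082 0.113]
top 0.265 118 lat [-0.019  0.029  0.005] z [0.072 0.076 0.081]
top 0.28 39 lat [-0.01   0.019  0.004] z [0.074 0.078 0.081]

[... 298 characters left out ...]
01   0.013  0.002] z [0.091 0.099 0.101]
side 0.145 120 lat [-0.011  0.015  0.002] z [0.09  0.098 0.101]
side 0.16 125 lat [-0.013  0.016  0.002] z [0.089 0.098 0.1  ]
side 0.175 135 lat [-0.011  0.017  0.003] z [0.089 0.097 0.101]
side 0.19 125 lat [-0.021  0.03   0.004] z [0.089 0.096 0.1  ]
side 0.205 232 lat [-0.019  0.032  0.006] z [0.074 0.091 0.099]
side 0.22 216 lat [-0.008  0.039  0.015] z [0.074 0.089 0.114]
side 0.235 348 lat [-0.011  0.042  0.015] z [0.074 0.102 0.115]
side 0.25 409 lat [-0.028  0.039  0.006] z [0.074 0.084 0.113]
side 0.265 201 lat [-0.02   0.033  0.006] z [0.074 0.076 0.082]
side 0.28 74 lat [-0.014  0.022  0.004] z [0.075 0.079 0.08 ]
f max 0.28239214565983045
```

View pics/c8.png

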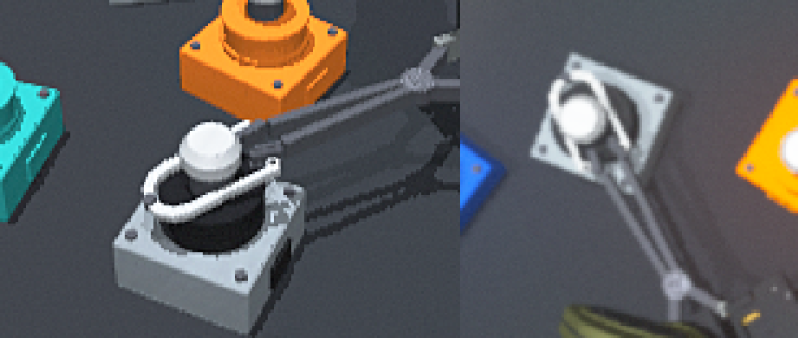

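Request:
{"name": "carry_out", "arguments": {"motion": [0, 0, -0.3, 0, 0, 0, 0.05, 0, -0.5, 0, 0, 0, 0.05, 0, -0.5, 0, 0, 0, 0.05, 0, -0.5, 0, 0, 0, 0, 0, 0, 0, 0, 0, 0, 0, 0, 0, 0, 0]}}

```text
clock: 14.12
tool_pos: [0.4113, 0.2314, 0.162]
eef_rot: [-0.259, 0.965, -0.008, -0.029]
contact_force: [0.5, -0.4, -1.5]
opening: 0.667
```

```bash
cat > chk.py <<'E'
from h import *
import sys
sg()
s=monitor.get_state();m=R.from_quat(s["eef_rot"]).as_matrix();g=s["tool_pos"]+.045*m[:,2];yaw=np.degrees(np.arctan2(m[1,0],m[0,0]))-180
p=held(g[0],g[1],yaw,.0775,"top")
p=held(g[0],g[1],yaw,.0775,"side");save(p,"chk.png")
E
python3 chk.py | grep -v "0.1[03-7]"; python3 chk.py | grep -c x
```

```text
grasp pt [0.409  0.23   0.1171]
top 0.07 176 lat [-0.019  0.013 -0.003] z [0.114 0.418 0.453]
top 0.235 146 lat [-0.028  0.039  0.005] z [0.093 0.112 0.115]
top 0.265 50 lat [-0.019  0.028  0.004] z [0.078 0.08  0.082]
top 0.28 15 lat [-0.009  0.019  0.005] z [0.078 0.078 0.081]
f max 0.28084458643957816
side 0.07 664 lat [-0.018  0.015 -0.001] z [0.117 0.426 0.456]
side 0.235 249 lat [-0.011  0.029  0.009] z [0.091 0.111 0.115]
side 0.265 97 lat [-0.02   0.029  0.004] z [0.079 0.081 0.084]
side 0.28 42 lat [-0.015  0.024  0.005] z [0.078 0.079 0.08 ]
f max 0.28228105356345484
2
```

```bash
python3 - <<'E'
import cv2,numpy as np
f=cv2.imread("pics/chk.png")[270:400,220:440];cv2.imwrite("pics/c9.png",cv2.resize(f,None,fx=3.5,fy=3.5,interpolation=3))
E
```

```text
(no output)
```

View pics/c9.png

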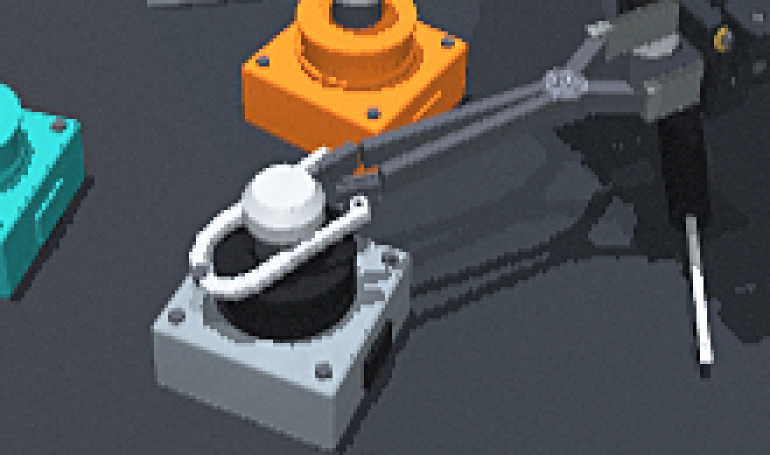

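```bash
cat > lug.py <<'E'
from h import *
s=monitor.get_state();m=R.from_quat(s["eef_rot"]).as_matrix();g=s["tool_pos"]+.045*m[:,2];a=np.radians(np.degrees(np.arctan2(m[1,0],m[0,0]))-180)
print("g",np.round(g,4),"op",s["opening"]*88.1,"F",np.round(s["contact_force"],1))
for n in ["top","side"]:
    p=snapshot(n);w=cloud(p).reshape(-1,3);c=p["frame"].reshape(-1,3).min(1)
    d=w[:,:2]-g[:2]; f=d@[np.cos(a),np.sin(a)]; l=d@[-np.sin(a),np.cos(a)]
    if n=="top": cv2.imwrite("pics/lt.png",p["frame"][190:320,140:270,::-1])
    else: cv2.imwrite("pics/ls.png",p["frame"][270:400,220:440,::-1])
    for s0 in np.arange(.16,.29,.01):
        t=(abs(f-s0)<.005)&(abs(l)<.07)&(w[:,2]>.07)
        W=t&(c>150)&~((abs(f-.234)<.024)&(abs(l-.0055)<.022)); D=t&(c<140)&(w[:,2]>.08)
        q=lambda k:[ (k.sum(),np.round([l[k].min(),l[k].max(),np.median(w[k,2])],3)) ] if k.sum()>1 else None
        print(n,round(s0,2),"white -",q(W&(l<.005)),"+",q(W&(l>.005)),"dark",q(D))
E
python3 lug.py
```

```text
g [0.4089 0.23   0.1169] op 58.989729226752026 F [ 0.1 -0.6 -2.3]
top 0.16 white - None + None dark [(np.int64(43), array([-0.011,  0.014,  0.111]))]
top 0.17 white - None + None dark [(np.int64(40), array([-0.012,  0.015,  0.11 ]))]
top 0.18 white - None + None dark [(np.int64(36), array([-0.011,  0.014,  0.11 ]))]
top 0.19 white - None + None dark [(np.int64(36), array([-0.014,  0.018,  0.107]))]
top 0.2 white - [(np.int64(8), array([-0.02 , -0.014,  0.106]))] + [(np.int64(15), array([0.021, 0.029, 0.104]))] dark [(np.int64(45), array([-0.02 ,  0.019,  0.108]))]
top 0.21 white - [(np.int64(9), array([-0.02, -0.01,  0.1 ]))] + [(np.int64(10), array([0.022, 0.029, 0.102]))] dark [(np.int64(22), array([-0.02 ,  0.025,  0.106]))]
top 0.22 white - [(np.int64(7), array([-0.02 , -0.017,  0.098]))] + [(np.int64(7), array([0.028, 0.037, 0.075]))] dark [(np.int64(17), array([-0.019,  0.023,  0.102]))]
top 0.23 white - [(np.int64(5), array([-0.019, -0.017,  0.095]))] + [(np.int64(4), array([0.028, 0.035, 0.073]))] dark None
top 0.24 white - [(np.int64(6), array([-0.019, -0.017,  0.089]))] + [
[... 1552 characters left out ...]
e + [(np.int64(7), array([0.028, 0.028, 0.09 ]))] dark [(np.int64(27), array([-0.011,  0.028,  0.091]))]
side 0.25 white - [(np.int64(7), array([-0.019, -0.017,  0.087]))] + [(np.int64(11), array([0.028, 0.03 , 0.086]))] dark [(np.int64(42), array([-0.019,  0.03 ,  0.087]))]
side 0.26 white - [(np.int64(22), array([-0.019, -0.011,  0.083]))] + [(np.int64(24), array([0.022, 0.029, 0.083]))] dark [(np.int64(6), array([-0.013,  0.022,  0.093]))]
side 0.27 white - [(np.int64(33), array([-0.017, -0.003,  0.079]))] + [(np.int64(33), array([0.013, 0.027, 0.08 ]))] dark None
side 0.28 white - [(np.int64(19), array([-0.012,  0.003,  0.077]))] + [(np.int64(24), array([0.008, 0.02 , 0.076]))] dark None
```

Request:
{"name": "carry_out", "arguments": {"motion": [-0.05, 0, 0.5, 0, 0, 0, -0.05, 0, 0.5, 0, 0, 0, 0, 0.15, 0, 0, 0, 0, 0, 0.1, 0, 0, 0, 0, 0, 0, 0, 0, 0, 0], "hand": 6.2}}

```text
clock: 15.05
tool_pos: [0.4104, 0.2341, 0.1521]
eef_rot: [-0.259, 0.965, -0.008, -0.029]
contact_force: [0.0, -0.8, -1.3]
opening: 0.702
```

```bash
python3 lug.py | grep -E "g |0.1[78]|0.2[ 126]"
```

```text
g [0.408  0.2327 0.1071] op 61.856946351953304 F [ 0.  -0.8 -1.3]
top 0.17 white - None + None dark [(np.int64(33), array([-0.01 ,  0.012,  0.09 ]))]
top 0.18 white - None + None dark [(np.int64(29), array([-0.01 ,  0.012,  0.089]))]
top 0.2 white - [(np.int64(23), array([-0.022, -0.009,  0.079]))] + [(np.int64(21), array([0.018, 0.028, 0.078]))] dark [(np.int64(33), array([-0.01 ,  0.014,  0.087]))]
top 0.21 white - [(np.int64(12), array([-0.021, -0.013,  0.079]))] + [(np.int64(6), array([0.023, 0.03 , 0.075]))] dark [(np.int64(17), array([-0.008,  0.012,  0.087]))]
top 0.22 white - [(np.int64(8), array([-0.021, -0.017,  0.079]))] + [(np.int64(5), array([0.029, 0.034, 0.072]))] dark [(np.int64(15), array([-0.017,  0.013,  0.101]))]
top 0.26 white - [(np.int64(15), array([-0.021,  0.004,  0.079]))] + [(np.int64(16), array([0.006, 0.026, 0.08 ]))] dark None
side 0.17 white - None + None dark [(np.int64(76), array([-0.011,  0.014,  0.091]))]
side 0.18 white - None + None dark [(np.int64(87), array([-0.012,  0.013,  0.088]))]
side 0.2 white - [(np.int64(8), array([-0.022, -0.01 ,  0.081]))] + [(np.int64(22), array([0.017, 0.027, 0.08 ]))] dark [(np.int64(62), array([-0.023,  0.022,  0.088]))]
side 0.21 white - None + [(np.int64(10), array([0.023, 0.029, 0.08 ]))] dark [(np.int64(14), array([-0.009,  0.012,  0.086]))]
side 0.22 white - None + None dark [(np.int64(16), array([0.006, 0.021, 0.1  ]))]
side 0.26 white - [(np.int64(22), array([-0.021, -0.013,  0.08 ]))] + [(np.int64(20), array([0.019, 0.026, 0.08 ]))] dark [(np.int64(3), array([-0.021,  0.021,  0.08 ]))]
```

Request:
{"name": "carry_out", "arguments": {"motion": [0, 0.15, 0, 0, 0, 0, 0, 0.15, 0, 0, 0, 0, 0, 0, -0.3, 0, 0, 0, 0.05, 0, -0.5, 0, 0, 0, 0.05, 0, -0.5, 0, 0, 0, 0, 0, 0, 0, 0, 0]}}

```text
clock: 15.9
tool_pos: [0.4089, 0.2364, 0.1655]
eef_rot: [-0.259, 0.965, -0.008, -0.028]
contact_force: [0.4, 0.4, -2.6]
opening: 0.705
```

```bash
python3 lug.py | grep -E "g |0.1[68]|0.2[ 126]"
```

```text
g [0.4066 0.2351 0.1205] op 62.10906534335224 F [ 0.4  0.4 -2.6]
top 0.16 white - None + None dark [(np.int64(41), array([-0.01 ,  0.012,  0.102]))]
top 0.18 white - None + None dark [(np.int64(34), array([-0.01 ,  0.012,  0.1  ]))]
top 0.2 white - [(np.int64(21), array([-0.025, -0.013,  0.079]))] + [(np.int64(14), array([0.019, 0.025, 0.079]))] dark [(np.int64(42), array([-0.011,  0.014,  0.097]))]
top 0.21 white - [(np.int64(13), array([-0.024, -0.015,  0.077]))] + [(np.int64(6), array([0.02 , 0.028, 0.079]))] dark [(np.int64(13), array([-0.008,  0.011,  0.098]))]
top 0.22 white - [(np.int64(14), array([-0.024, -0.017,  0.079]))] + [(np.int64(2), array([0.029, 0.03 , 0.074]))] dark [(np.int64(15), array([-0.019,  0.01 ,  0.102]))]
top 0.26 white - [(np.int64(19), array([-0.024,  0.004,  0.079]))] + [(np.int64(16), array([0.007, 0.024, 0.079]))] dark None
side 0.16 white - None + None dark [(np.int64(82), array([-0.009,  0.013,  0.102]))]
side 0.18 white - None + None dark [(np.int64(97), array([-0.01 ,  0.013,  0.098]))]
side 0.2 white - None + [(np.int64(23), array([0.014, 0.025, 0.08 ]))] dark [(np.int64(92), array([-0.022,  0.02 ,  0.096]))]
side 0.21 white - None + [(np.int64(9), array([0.02 , 0.025, 0.081]))] dark [(np.int64(28), array([-0.01 ,  0.019,  0.094]))]
side 0.22 white - None + None dark [(np.int64(16), array([0.005, 0.02 , 0.1  ]))]
side 0.26 white - [(np.int64(21), array([-0.025, -0.017,  0.081]))] + [(np.int64(20), array([0.017, 0.023, 0.079]))] dark None
```

Request:
{"name": "carry_out", "arguments": {"motion": [0.05, 0, -0.6, 0, 0, 0, 0.05, 0, -0.8, 0, 0, 0, 0.05, 0, -1, 0, 0, 0, 0.1, 0, -1.2, 0, 0, 0, 0.1, 0, -1.2, 0, 0, 0, 0.05, 0, -1, 0, 0, 0, 0, 0, -0.5, 0, 0, 0, 0, 0, 0, 0, 0, 0]}}

```text
clock: 17.0
tool_pos: [0.4087, 0.2362, 0.2284]
eef_rot: [-0.259, 0.965, -0.008, -0.029]
contact_force: [0.0, -0.7, -2.1]
opening: 0.705
```

```bash
python3 lug.py | grep -E "g |top"; python3 chk.py | grep -E "side|g"
```

```text
g [0.4063 0.2349 0.1835] op 62.095545854192 F [ 0.  -0.7 -2.1]
top 0.16 white - None + None dark [(np.int64(45), array([-0.01 ,  0.012,  0.165]))]
top 0.17 white - [(np.int64(2), array([-0.01 , -0.009,  0.152]))] + None dark [(np.int64(45), array([-0.01 ,  0.012,  0.164]))]
top 0.18 white - None + None dark [(np.int64(39), array([-0.01 ,  0.013,  0.162]))]
top 0.19 white - None + [(np.int64(4), array([0.007, 0.02 , 0.149]))] dark [(np.int64(45), array([-0.013,  0.016,  0.16 ]))]
top 0.2 white - [(np.int64(19), array([-0.024, -0.013,  0.079]))] + [(np.int64(17), array([0.005, 0.024, 0.079]))] dark [(np.int64(39), array([-0.011,  0.012,  0.159]))]
top 0.21 white - [(np.int64(14), array([-0.024, -0.016,  0.078]))] + [(np.int64(3), array([0.021, 0.021, 0.079]))] dark [(np.int64(13), array([-0.008,  0.01 ,  0.156]))]
top 0.22 white - [(np.int64(13), array([-0.023, -0.017,  0.077]))] + None dark [(np.int64(15), array([-0.017,  0.009,  0.102]))]
top 0.23 white - [(np.int64(21), array([-0.024, -0.017,  0.081]))] + None dark [(np.int64(4), array([-0.02 , -0.019,  0.1  ]))]
top 0.24 white - [(
[... 845 characters left out ...]
 0.172]
side 0.13 113 lat [-0.01   0.013  0.002] z [0.16  0.168 0.171]
side 0.145 122 lat [-0.01   0.012  0.001] z [0.157 0.166 0.169]
side 0.16 126 lat [-0.011  0.013  0.001] z [0.156 0.164 0.167]
side 0.175 135 lat [-0.011  0.013  0.001] z [0.153 0.162 0.165]
side 0.19 145 lat [-0.02   0.019 -0.   ] z [0.15  0.158 0.162]
side 0.205 163 lat [-0.026  0.026  0.   ] z [0.08 0.15 0.16]
side 0.22 112 lat [-0.013  0.025  0.006] z [0.08  0.107 0.114]
side 0.235 269 lat [-0.015  0.024  0.005] z [0.08  0.11  0.115]
side 0.25 255 lat [-0.024  0.025  0.   ] z [0.08  0.103 0.114]
side 0.265 73 lat [-0.027  0.024 -0.001] z [0.079 0.08  0.081]
side 0.28 93 lat [-0.02   0.021  0.   ] z [0.079 0.08  0.082]
```

Request:
{"name": "carry_out", "arguments": {"motion": [0, 0, 0, 0, 0, 0, 0, 0, 0, 0, 0, 0, 0, 0, 0, 0, 0, 0, 0, 0, 0, 0, 0, 0], "hand": 2}}

```text
clock: 17.7
tool_pos: [0.4085, 0.2362, 0.2281]
eef_rot: [-0.259, 0.965, -0.008, -0.029]
contact_force: [0.4, -0.8, -2.1]
opening: 0.304
```

```bash
python3 - <<'E'
from h import *
sg()
f=np.linspace(0,1,25)[1:];f=f*f*(3-2*f)
a=np.radians(30.03-64.93*f);r=.4690-.0146*f
grows([(b*np.cos(c),b*np.sin(c),.183,210-55.27*h) for b,c,h in zip(r,a,f)],(*tcp((.4061,.2347,.183),210),210))
E
python3 chk.py | grep side
```

```text
grasp pt [0.4062 0.2348 0.1832]
t 17.7 p [0.4085 0.2362 0.2281] yaw -149.98 tilt [-0.0517 -0.0301] q [-0.31  0.67 -0.5   2.04  0.52  0.62  0.93] F [ 0.4 -0.8 -2.1] op 26.8
[0.01, -0.27, 0.0, 0.0, 0.0, 0.005, 0.03, -0.78, 0.0, -0.001, 0.0, 0.014, 0.05, -1.24, 0.01, -0.001, 0.0, 0.022, 0.09, -1.66, 0.0, -0.002, 0.0, 0.03, 0.12, -2.02, 0.01, -0.002, 0.0, 0.037, 0.17, -2.34, 0.01, -0.003, 0.0, 0.042, 0.21, -2.61, 0.01, -0.003, 0.0, 0.048, 0.26, -2.84, 0.02, -0.003, 0.0, 0.052]
[0.31, -3.01, 0.02, -0.003, 0.0, 0.055, 0.36, -3.13, 0.02, -0.004, 0.0, 0.057, 0.4, -3.22, 0.02, -0.003, 0.0, 0.059, 0.45, -3.25, 0.03, -0.004, 0.0, 0.06, 0.48, -3.25, 0.03, -0.004, 0.0, 0.06, 0.5, -3.18, 0.03, -0.003, 0.0, 0.06, 0.52, -3.08, 0.03, -0.004, 0.0, 0.057, 0.51, -2.94, 0.03, -0.003, 0.0, 0.055]
[0.51, -2.76, 0.03, -0.003, 0.0, 0.052, 0.48, -2.52, 0.03, -0.003, 0.0, 0.047, 0.44, -2.25, 0.02, -0.002, 0.0, 0.043, 0.39, -1.94, 0.03, -0.003, 0.0, 0.037, 0.32, -1.58, 0.02, -0.001, 0.0, 0.03, 0.24, -1.18, 0.01, -0.002, 0.0, 0.022, 0.15, -0.74, 0.01, -0.001, 0.0, 0.014, 0.05, -0.26, 0.0, 0.0, 0.0, 0.005]
side 0
[... 242 characters left out ...]
174]
side 0.13 144 lat [-0.022  0.026  0.002] z [0.16  0.168 0.172]
side 0.145 147 lat [-0.027  0.03   0.002] z [0.158 0.167 0.17 ]
side 0.16 150 lat [-0.031  0.035  0.002] z [0.156 0.164 0.168]
side 0.175 157 lat [-0.036  0.039  0.002] z [0.154 0.163 0.167]
side 0.19 157 lat [-0.041  0.045  0.002] z [0.152 0.159 0.165]
side 0.205 172 lat [-0.04   0.045  0.003] z [0.079 0.153 0.163]
side 0.22 118 lat [-0.013  0.024  0.006] z [0.079 0.107 0.115]
side 0.235 265 lat [-0.017  0.025  0.004] z [0.081 0.11  0.115]
side 0.25 257 lat [-0.025  0.025 -0.   ] z [0.08  0.102 0.114]
side 0.265 71 lat [-0.024  0.024 -0.   ] z [0.079 0.08  0.082]
side 0.28 91 lat [-0.02   0.021  0.   ] z [0.079 0.081 0.082]
```

Request:
{"name": "carry_out", "arguments": {"motion": [0, -0.3, 0, 0, 0, 0.005, 0, -0.8, 0, -0.001, 0, 0.014, 0, -1.2, 0, -0.001, 0, 0.022, 0.1, -1.7, 0, -0.002, 0, 0.03, 0.1, -2, 0, -0.002, 0, 0.037, 0.2, -2.3, 0, -0.003, 0, 0.042, 0.2, -2.6, 0, -0.003, 0, 0.048, 0.3, -2.8, 0, -0.003, 0, 0.052]}}

```text
clock: 18.8
tool_pos: [0.4564, 0.1059, 0.2287]
eef_rot: [-0.134, 0.99, -0.004, -0.03]
contact_force: [-0.2, -0.6, -2.6]
opening: 0.305
```

Request:
{"name": "carry_out", "arguments": {"motion": [0.3, -3, 0, -0.003, 0, 0.055, 0.4, -3.1, 0, -0.004, 0, 0.057, 0.4, -3.2, 0, -0.003, 0, 0.059, 0.5, -3.3, 0, -0.004, 0, 0.06, 0.5, -3.3, 0, -0.004, 0, 0.06, 0.5, -3.2, 0, -0.003, 0, 0.06, 0.5, -3.1, 0, -0.004, 0, 0.057, 0.5, -2.9, 0, -0.003, 0, 0.055]}}

```text
clock: 19.8
tool_pos: [0.4373, -0.1445, 0.2308]
eef_rot: [0.097, 0.995, 0.003, -0.03]
contact_force: [0.1, 0.5, -2.2]
opening: 0.308
```

Request:
{"name": "carry_out", "arguments": {"motion": [0.5, -2.8, 0, -0.003, 0, 0.052, 0.5, -2.5, 0, -0.003, 0, 0.047, 0.4, -2.2, 0, -0.002, 0, 0.043, 0.4, -1.9, 0, -0.003, 0, 0.037, 0.3, -1.6, 0, -0.001, 0, 0.03, 0.2, -1.2, 0, -0.002, 0, 0.022, 0.1, -0.7, 0, -0.001, 0, 0.014, 0, -0.2, 0, 0, 0, 0.005]}}

```text
clock: 20.8
tool_pos: [0.3772, -0.2604, 0.2323]
eef_rot: [0.219, 0.975, 0.007, -0.029]
contact_force: [0.4, 0.1, -1.6]
opening: 0.305
```

Request:
{"name": "carry_out", "arguments": {"motion": [0, 0, 0, 0, 0, 0, 0, 0, 0, 0, 0, 0]}}

```text
clock: 21.05
tool_pos: [0.3777, -0.2597, 0.2323]
eef_rot: [0.218, 0.976, 0.007, -0.029]
contact_force: [0.5, 0.6, -1.5]
opening: 0.301
```

```bash
python3 - <<'E'
from h import *
sg()
g=(.3731,-.2602)
grows([(*g,z,154.73) for z in (.165,.14,.115,.095,.08,.07,.062,.058)])
p=held(*g,-25.2,.11,"top")
E
```

```text
grasp pt [ 0.3752 -0.2585  0.1874]
t 21.05 p [ 0.3777 -0.2597  0.2323] yaw 154.82 tilt [-0.0536  0.026 ] q [ 0.72  0.63 -0.34  2.08  0.38  0.55  1.23] F [ 0.5  0.6 -1.5] op 26.5
[-0.01, -0.24, 2.24, 0.001, 0.0, 0.002, -0.15, 0.0, 2.49, 0.0, 0.0, 0.0, -0.15, 0.0, 2.5, 0.0, 0.0, 0.0, -0.12, 0.0, 2.0, 0.0, 0.0, 0.0, -0.09, 0.0, 1.49, 0.0, 0.0, 0.0, -0.06, 0.0, 1.0, 0.0, 0.0, 0.0, -0.05, 0.0, 0.8, 0.0, 0.0, 0.0, -0.02, 0.0, 0.4, 0.0, 0.0, 0.0]
top 0.07 232 lat [-0.026  0.014 -0.006] z [0.179 0.494 0.514]
top 0.085 100 lat [-0.011  0.015  0.002] z [0.174 0.179 0.182]
top 0.1 90 lat [-0.013  0.018  0.003] z [0.168 0.176 0.18 ]
top 0.115 87 lat [-0.017  0.023  0.003] z [0.166 0.175 0.178]
top 0.13 88 lat [-0.021  0.027  0.003] z [0.164 0.172 0.175]
top 0.145 88 lat [-0.024  0.032  0.004] z [0.162 0.171 0.175]
top 0.16 84 lat [-0.028  0.036  0.004] z [0.161 0.17  0.172]
top 0.175 86 lat [-0.033  0.041  0.004] z [0.16  0.168 0.171]
top 0.19 80 lat [-0.038  0.047  0.004] z [0.156 0.165 0.169]
top 0.205 56 lat [-0.039  0.046  0.004] z [0.156 0.164 0.168]
f max 0.20856173464283234
```

Request:
{"name": "carry_out", "arguments": {"motion": [0, -0.2, 2.2, 0, 0, 0, -0.15, 0, 2.5, 0, 0, 0, -0.15, 0, 2.5, 0, 0, 0, -0.1, 0, 2, 0, 0, 0, -0.1, 0, 1.5, 0, 0, 0, -0.05, 0, 1, 0, 0, 0, -0.05, 0, 0.8, 0, 0, 0, 0, 0, 0, 0, 0, 0]}}

```text
clock: 22.1
tool_pos: [0.3751, -0.2612, 0.1069]
eef_rot: [0.218, 0.975, 0.007, -0.029]
contact_force: [-0.5, -0.2, -1.8]
opening: 0.301
```

Request:
{"name": "carry_out", "arguments": {"motion": [0, 0, 0, 0, 0, 0, 0, 0, 0, 0, 0, 0, 0, 0, 0, 0, 0, 0, 0, 0, 0, 0, 0, 0], "hand": 5.8}}

```text
clock: 22.6
tool_pos: [0.3751, -0.2614, 0.1073]
eef_rot: [0.219, 0.975, 0.007, -0.029]
contact_force: [0.4, 0.6, -1.8]
opening: 0.654
```

```bash
python3 - <<'E'
from h import *
sg()
p=held(.3731,-.2602,-25.2,.028,"top")
g=(.3731,-.2602)
grows([(*g,z,154.73) for z in (.057,.052,.047,.044)])
E
```

```text
grasp pt [ 0.3727 -0.2603  0.0623]
t 22.6 p [ 0.3751 -0.2614  0.1073] yaw 154.74 tilt [-0.0537  0.0256] q [ 0.59  0.87 -0.14  2.15  0.52  0.22  1.11] F [ 0.4  0.6 -1.8] op 57.6
top 0.07 292 lat [-0.029  0.031  0.001] z [0.032 0.056 0.398]
top 0.085 178 lat [-0.03   0.031  0.   ] z [0.031 0.034 0.055]
top 0.1 71 lat [-0.023  0.026  0.001] z [0.038 0.051 0.054]
top 0.115 67 lat [-0.011  0.01  -0.   ] z [0.04  0.049 0.053]
top 0.13 62 lat [-0.012  0.012 -0.   ] z [0.038 0.048 0.051]
top 0.145 65 lat [-0.012  0.013  0.   ] z [0.037 0.045 0.05 ]
top 0.16 65 lat [-0.014  0.013 -0.001] z [0.038 0.043 0.048]
top 0.175 63 lat [-0.014  0.015  0.   ] z [0.032 0.043 0.046]
top 0.19 56 lat [-0.017  0.017  0.   ] z [0.033 0.039 0.043]
top 0.205 38 lat [-0.015  0.015 -0.   ] z [0.031 0.038 0.042]
top 0.235 212 lat [-0.033  0.036  0.001] z [0.033 0.037 0.04 ]
top 0.25 205 lat [-0.034  0.036  0.001] z [0.034 0.037 0.039]
top 0.265 206 lat [-0.034  0.036  0.001] z [0.034 0.037 0.04 ]
top 0.28 204 lat [-0.034  0.037  0.001] z [0.034 0.037 0.04 ]
top 0.295 5 lat [-0.016  0.022  0.003] z [0.034 0.035 0.036]
f max 0.2883693000908045
[-0.07, 0.03, 0.53, 0.0, 0.0, 0.0, -0.03, 0.0, 0.5, 0.0, 0.0, 0.0, -0.03, 0.0, 0.5, 0.0, 0.0, 0.0, -0.02, 0.0, 0.3, 0.0, 0.0, 0.0]
```

Tips now at f≈0.205, clear of the front block. Lower until the pivot rests, then press the handles down gently.

Request:
{"name": "carry_out", "arguments": {"motion": [-0.05, 0, 0.5, 0, 0, 0, -0.05, 0, 0.4, 0, 0, 0, 0, 0, 0.4, 0, 0, 0, 0, 0, 0.3, 0, 0, 0, 0, 0, 0, 0, 0, 0]}}

```text
clock: 23.28
tool_pos: [0.375, -0.2613, 0.0909]
eef_rot: [0.218, 0.975, 0.007, -0.029]
contact_force: [0.8, 0.1, -1.8]
opening: 0.659
```

```bash
python3 - <<'E'
from h import *
sg();p=held(.3731,-.2602,-25.2,.0285,"top")
E
```

```text
grasp pt [ 0.3726 -0.2601  0.0459]
t 23.27 p [ 0.375  -0.2613  0.0909] yaw 154.76 tilt [-0.0544  0.0259] q [ 0.57  0.9  -0.11  2.15  0.53  0.17  1.1 ] F [ 0.8  0.1 -1.8] op 58.1
top 0.07 291 lat [-0.03   0.031  0.001] z [0.032 0.047 0.387]
top 0.085 175 lat [-0.03   0.031  0.001] z [0.031 0.034 0.047]
top 0.1 73 lat [-0.024  0.026  0.001] z [0.033 0.046 0.048]
top 0.115 63 lat [-0.012  0.01  -0.001] z [0.036 0.045 0.049]
top 0.13 63 lat [-0.012  0.011 -0.001] z [0.035 0.045 0.049]
top 0.145 66 lat [-0.012  0.012 -0.   ] z [0.036 0.045 0.049]
top 0.16 64 lat [-0.014  0.013 -0.   ] z [0.037 0.046 0.049]
top 0.175 65 lat [-0.014  0.014 -0.   ] z [0.036 0.045 0.048]
top 0.19 58 lat [-0.017  0.016 -0.   ] z [0.037 0.044 0.048]
top 0.205 44 lat [-0.016  0.014 -0.001] z [0.036 0.045 0.048]
top 0.22 3 lat [-0.028  0.023 -0.003] z [0.031 0.034 0.039]
top 0.235 208 lat [-0.034  0.037  0.002] z [0.034 0.037 0.04 ]
top 0.25 201 lat [-0.034  0.037  0.001] z [0.034 0.037 0.039]
top 0.265 210 lat [-0.034  0.037  0.001] z [0.034 0.037 0.039]
top 0.28 199 lat [-0.034  0.037  0.001] z [0.034 0.037 0.039]
top 0.295 7 lat [-0.015  0.011 -0.002] z [0.034 0.036 0.038]
f max 0.28840112905913506
```

Request:
{"name": "carry_out", "arguments": {"motion": [0, 0, 0, 0, 0, 0, 0, 0, 0, 0, 0, 0, 0, 0, 0, 0, 0, 0, 0, 0, 0, 0, 0, 0, 0, 0, 0, 0, 0, 0], "hand": 8.8}}

```text
clock: 23.95
tool_pos: [0.3751, -0.2614, 0.0912]
eef_rot: [0.219, 0.975, 0.007, -0.029]
contact_force: [-0.2, 0.3, 0.3]
opening: 0.998
```

Request:
{"name": "carry_out", "arguments": {"motion": [0, 0, -0.5, 0, 0, 0, 0.05, 0, -1, 0, 0, 0, 0.1, 0, -1.5, 0, 0, 0, 0.1, 0, -2, 0, 0, 0, 0.15, 0, -2.5, 0, 0, 0, 0.2, 0, -3, 0, 0, 0, 0.2, 0, -3, 0, 0, 0, 0, 0, 0, 0, 0, 0]}}

```text
clock: 24.95
tool_pos: [0.3758, -0.262, 0.2285]
eef_rot: [0.219, 0.975, 0.006, -0.027]
contact_force: [-0.3, 0.6, 0.0]
opening: 0.999
```

Request:
{"name": "carry_out", "arguments": {"motion": [3, 3, -1, 0, 0, 0, 3, 4, -1, 0, 0, 0, 1, 4, -1, 0, 0, 0, 0, 4, 0, 0, 0, 0, 0, 4, 0, 0, 0, 0, 0, 2, 0, 0, 0, 0, 0, 0, 0, 0, 0, 0]}}

```text
clock: 25.82
tool_pos: [0.4033, -0.0413, 0.2601]
eef_rot: [0.217, 0.976, 0.007, -0.029]
contact_force: [0.2, -1.5, -0.4]
opening: 0.996
```

```bash
python3 - <<'E'
from h import *
sg()
p=snapshot("top");q=snapshot("side");save(p,"topE.png")
W0=np.load("top.npy");w=cloud(p);e=np.array([.903559,-.4284637]);c=np.array([.43114,-.28764])
for W in (W0,w):
    v=W.reshape(-1,3);d=v[:,:2]-c;a=d@e;l=d@[.4285,.9036];ok=(a>-.16)&(a<.16)&(abs(l)<.06)&(v[:,2]>.0425)
    print("pliers a",np.round([a[ok].min(),a[ok].max()],3),[(s,np.round([l[k].min(),l[k].max(),np.median(v[k,2])],3)) for s in (-.09,-.06,-.03,.0,.01,.05,.1,.12) for k in [ok&(abs(a-s)<.005)] if k.sum()])
for n,pp in (("top",p),("side",q)):
    v=cloud(pp).reshape(-1,3);d=v[:,:2]-[.6095,.352];k=(np.hypot(*d.T)<.07)&(v[:,2]>.0765)&(v[:,2]<.095)&(pp["frame"].reshape(-1,3).min(1)>150)
    u=v[k];print(n,"ring",k.sum(),cv2.minAreaRect(u[:,:2].astype(np.float32)),np.percentile(u[:,2],[5,50,95]).round(4))
A=np.vstack([cv2.resize(p["frame"][190:280,140:260,::-1],None,fx=3,fy=3,interpolation=3)])
B=cv2.resize(p["frame"][220:370,420:540,::-1],None,fx=1.8,fy=1.8,interpolation=3);C=cv2.resize(q["frame"][280:400,240:360,::-1],(270,270),interpolation=3)
cv2.imwrite("pics/end.png",np.hstack([A,B[:270],C]))
E
```

```text
grasp pt [ 0.4009 -0.0401  0.2152]
t 25.82 p [ 0.4033 -0.0413  0.2601] yaw 154.94 tilt [-0.0544  0.026 ] q [ 0.24  0.53 -0.35  2.2   0.29  0.51  0.8 ] F [ 0.2 -1.5 -0.4] op 87.8
pliers a [-0.099  0.16 ] [(-0.09, array([-0.035,  0.036,  0.05 ])), (-0.06, array([-0.033,  0.035,  0.05 ])), (-0.03, array([-0.031,  0.033,  0.05 ])), (0.0, array([-0.013,  0.014,  0.047])), (0.01, array([-0.012,  0.013,  0.047])), (0.05, array([-0.007,  0.008,  0.046])), (0.1, array([-0.006,  0.008,  0.046])), (0.12, array([-0.008,  0.01 ,  0.047]))]
pliers a [-0.099  0.143] [(-0.09, array([-0.037,  0.035,  0.05 ])), (-0.06, array([-0.036,  0.033,  0.051])), (-0.03, array([-0.034,  0.032,  0.049])), (0.0, array([-0.016,  0.012,  0.047])), (0.01, array([-0.013,  0.011,  0.047])), (0.05, array([-0.007,  0.006,  0.046])), (0.1, array([-0.009,  0.006,  0.048])), (0.12, array([-0.008,  0.007,  0.048]))]
top ring 200 ((0.6119247674942017, 0.356090784072876), (0.08653970807790756, 0.05223929136991501), 30.762880325317383) [0.0769 0.0796 0.0828]
side ring 309 ((0.6139858961105347, 0.35509127378463745), (0.08725094050168991, 0.05023949593305588), 30.722139358520508) [0.0772 0.0802 0.0821]
```

View pics/end.png

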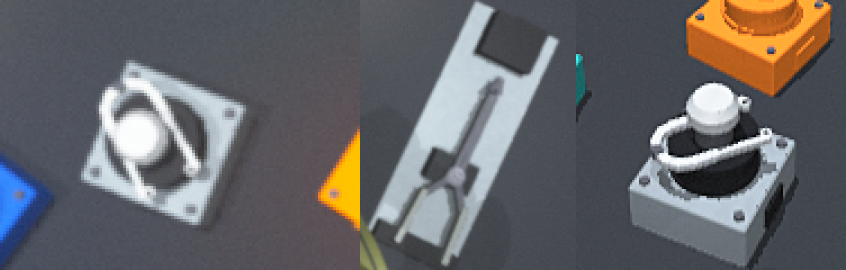

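The ring lies shut and level in the groove, about 6 mm off the shaft axis. The pliers lie level within about 2 mm of where they began.

```bash
python3 -c "
from h import *
print(workorder.finish_job())"
```

```text
the job is handed in; nothing more can be done
None
```

I put the ring in the groove of the grey drive unit with the necked shaft, laid the pliers back on their rest and handed the job in at about 26 s. The simulator gives no verdict.

**How it went:** I squeezed the pliers fully, lifted the spread ring (mid-plane about 0.17 m up) and lowered it over the shaft until its mid-plane was about 88 mm up. There I eased the handles to 59 mm.

**What went wrong and was mended:**
- **Ring caught:** after easing, one lug stayed on a tip, and the lugs rose and tilted the ring about 20° as I lifted. I lowered the pliers again, eased them to 62 mm and moved them about 5 mm sideways. The ring then dropped level and the tips came out freely.
- **Pliers drooped:** they sagged about 7° in the light grip. They levelled again when set down on the rest.

**Last checks:**
- **Ring:** shut and level, mid-plane about 77 mm up. The middle of its outline is 4–6 mm from the shaft axis, which puts its origin up to about 9 mm off.
- **Pliers:** level, within about 2–3 mm of where they started.
- **Arm:** gripper open and clear of everything, wrist force never above about 3 N in the readings I took.

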